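# Ring a bottle-filler spindle and offer up the heavier return weight

### The arm

A 7-joint arm with a two-finger parallel gripper is mounted at the origin on the work surface. World frame = base frame: x ahead of the robot, y to its left, z up, the work surface at z = 0. Lengths are in m, angles in rad, forces in N, time in s.
With the tool pointing down it reaches from about 0.4 to 0.85 m from the base axis. Payload 6.9 kg.
Tool frame: the origin (TCP) lies midway between the tips of the shut fingers; the grasp point (between the pads) lies 19 mm behind it; z points along the fingers, y is the direction in which the jaws open and shut (so a half turn about z gives the same grasp; the last joint's range is limited). The gripper opens to 85 mm and grips with 20 to 120 N. Pads are 22 mm wide; open, the fingers measure 114 mm over their backs; the gripper's body (76 mm by 85 mm) begins 54 mm behind the grasp point. The pads swing forward as they close: fully open they stand 13 mm farther back than shut.
Start: joints at [1.399, 0.507, -0.238, 1.5, 0.126, 1.149, -0.155], TCP at [0.171, -0.601, 0.195] pointing down, gripper open.
Joint ranges: [-3.08, 3.08], [-0.24, 2.05], [-1.43, 1.35], [0, 2.5], [-1.52, 4.66], [0.17, 1.96], [-2.89, 2.89]. Speed limits (rad/s): [2.39, 2.39, 3.14, 3.14, 3.14, 3.14, 3.14].

### API

Orientations are given as [roll, pitch, yaw] about the fixed x, y, z axes, in that order (R = Rz(yaw) Ry(pitch) Rx(roll)).
In Python, from station import bot, viewer gives the robot as it stands.
- The arm moves only by the tool carry_out, never from a script. Its argument "motion" is a list of rows, each an object of numbers: "tx", "ty", "tz": the shift along the world's x, y, z in m; "ax", "ay", "az": the turn, a rotation vector about the world's x, y, z in degrees. In form: [{"tx": .., "ty": .., "tz": .., "ax": .., "ay": .., "az": ..}, ...]. A call has 1 to 10 rows; each row shifts and turns the commanded pose from where the row before left it; what a row does not reach is not made up. A row lasts 1/8 s, in which the tool goes at most 62.5 mm and 10.7 degrees, less where a joint would pass 70% of its speed; a pose out of reach is approached as far as the arm can. A call is refused whole if a number of a shift passes 0.0625 or a number of a turn 10.7, either way. A call with a gripper value outside its range is refused whole. "claw" is the closure in counts, from 0 (fully open) to 255 (shut), set as the call begins (left out, the last holds). The fingers move at their own pace and stop on an object; "force" is the grip in N (left out, the last holds). Time passes only in rows, so rows that do not move let the fingers close. It gives the time, the measured TCP pose, the force and the opening at its end, in the units of the state.
- bot.observe(): the state, without advancing time (a new reading comes with each control period).
- viewer.grab_frame(name): name is "side" or "top" or "wrist"; returns (picture, depth): 400x640x3 uint8, blue, green, red; 400x640 float32, m along the optical axis (not along the pixel's ray), 0 where there is no reading.
- viewer.get_calibration(name): a dict with "vfov" (degrees; the focal length in pixels is half the picture's height over the tangent of half this angle, whatever the lens; pixels are square), "cx", "cy" (the principal point, pixels), "k1" (the pictures are not rectified: a ray, as slopes to the right and down, at radius r is drawn at 1 + k1 r^2 times it, then the intrinsics apply), "rvec" (rotation vector, rad) and "tvec" (3), from world to camera coordinates, as OpenCV has them. Camera axes: x right, y down, z forward; pixel columns grow to the right and rows downward; lengths in m; the calibration is good to about 2 mm. A picture is of the moment at which its call begins: read the wrist's pose just before it. get_calibration takes no time and is no camera call; for the wrist camera it gives the pose at the moment of the call.
- bot.job_done(): hands the job in, once; it reports no verdict.
The state is a dict: "clock": time; "joints": joint angles; "qd": joint speeds; "tau": joint torques, N m; "tcp_pos": TCP position; "tcp_rot": TCP orientation; "contact_force": force on the tool from outside, world axes, zero at the start; "moment": the same for the moment, N m; "opening": finger opening in m.
Only numpy, scipy, OpenCV 4.12 (cv2) and the standard library are available. Lean on these libraries where they do the work, as an engineer would, in place of code of your own. Each camera call takes 0.05 s, during which the arm holds its last target.

### The job

On the bottle filler's spindle, thread the wide brass ring and then the narrow brass ring fully home. Then lift the two look-alike steel sleeves on the rubber pad, one after the other, to feel which is heavier; whatever you set down goes back upright on the pad, where the lighter one stays. Finish while holding the heavier one in the gripper, upright and centred over the spindle, its underside about 3 cm clear above the tip: do not fit it or let it go; and do not knock over the two wine bottles.

Things in the scene. Friction and masses are not known exactly. Their poses are not given: they have to be found in the camera images.
- spindle_seat (a point): the fixed filler spindle, standing upright on the table: a round steel base (diameter 80, 12 high), on it a hub (diameter 40, its flat top 30 above the table), and from it a round post of diameter 18. This point is the centre of the hub's flat top, the seat for the wide ring; z up along the post
- spindle_tip (a point): the top of the spindle's post, 58 above the seat and 88 above the table; the last 10 taper from diameter 18 to 8. z up along the post
- wide_ring_mid (a point): wide brass ring, outer diameter 56, bore 24, height 20, lying flat on the table on its face; this point is its centre, half-way up (10 above its underside), z up along its bore. Fully home it sits on the seat. About 0.12 kg. The two rings' places may be swapped
- narrow_ring_mid (a point): narrow brass ring, outer diameter 44, bore 24, height 24, lying flat on the table on its face; this point is its centre, half-way up (12 above its underside), z up along its bore. Fully home it sits on the wide ring, its underside 20 above the seat, and the post then stands 14 out of it. About 0.08 kg
- weight_a_mid (a point): plain steel sleeve, outer diameter 48, bore 24, height 50; this point is its centre, half-way up (25 above its underside), z up along its bore. It stands on the rubber pad, its centre 30 above the table. The two sleeves look exactly alike and either may stand at either end of the pad; one is solid steel, the other is cored out inside and clearly lighter (by at least 0.13 kg; neither is over 0.55 kg). Only lifting them tells which, and the names do not
- weight_b_mid (a point): plain steel sleeve, outer diameter 48, bore 24, height 50; this point is its centre, half-way up (25 above its underside), z up along its bore. It stands on the rubber pad, its centre 30 above the table. The two sleeves look exactly alike and either may stand at either end of the pad; one is solid steel, the other is cored out inside and clearly lighter (by at least 0.13 kg; neither is over 0.55 kg). Only lifting them tells which, and the names do not
- pad_mid (a point): flat black rubber pad fixed on the table, 110 (its x) by 210 (its y), 5 thick; this point is the centre of its top face. The sleeves start on it about 100 apart along its y
- bottle_1: green wine bottle, diameter 74, height 290, upright; origin at the centre of its underside. Left alone
- bottle_2: green wine bottle, diameter 74, height 290, upright; origin at the centre of its underside. Left alone
Not all that is in view belongs to the job. Of the things that look like the part that bears pad_mid, the largest one is meant.

How it is judged:
By the outcome, as a careful person would: the job done as asked, in the order asked, and still so for the second after the job is handed in, while the arm keeps its last pose, push and grip.
It also fails if it takes over 72 s, if anything falls off the work surface, if the arm or the gripper's body presses on something with over 40 N, if the wrist force passes 120 N, or if a joint passes its speed limit or range.

## Working session

There is one attempt and no reset: what is moved stays moved. The work goes in short steps, Python scripts to look and compute and a tool call to move; the robot and the scene stay as the last step left them, time stands still between calls to the robot, and variables do not carry over. Pictures are saved under pics/ and viewed, and the job is handed in when it is done.

Besides the shell and the picture viewer there is one more tool, called after ">>>" by a JSON object that holds its "fn" and its "kwargs". carry_out: Moves the arm, as the interface text tells. Its arguments: {"type":"object","properties":{"motion":{"type":"array","items":{"type":"object","properties":{"tx":{"type":"number"},"ty":{"type":"number"},"tz":{"type":"number"},"ax":{"type":"number"},"ay":{"type":"number"},"az":{"type":"number"}}}},"claw":{"type":"number"},"force":{"type":"number"}},"required":["motion"]}

```bash
ls; mkdir -p pics
python3 - <<'E'
from station import bot, viewer
import cv2
print(bot.observe())
for n in ("side","top"):
    p,d=viewer.grab_frame(n); cv2.imwrite(f"pics/{n}0.png",p)
    import numpy as np; np.save(f"pics/{n}0.npy",d)
    print(n,viewer.get_calibration(n))
E
```

```text
pics
{'clock': 0.0, 'joints': array([ 1.39851842,  0.50834103, -0.23753431,  1.50113807,  0.12570841,
        1.14889903, -0.15478186]), 'qd': array([ 1.08859378e-03, -7.52866442e-05, -1.10470010e-03,  1.52678588e-03,
       -5.78844386e-04, -9.90385120e-04,  4.24226829e-04]), 'tau': array([-1.72349964e-04, -6.20599866e+01, -2.18674242e+00, -2.49653918e+01,
        1.26983877e-02,  1.19310507e-02,  2.16266578e-06]), 'tcp_pos': array([ 0.17115648, -0.60051385,  0.19372627]), 'tcp_rot': array([-3.13979873e+00,  3.66898877e-05,  2.77825762e-01]), 'contact_force': array([-0.20564333, -1.05069935,  0.3485112 ]), 'moment': array([-0.05686995,  0.0214847 ,  0.00125053]), 'opening': 0.08544683503410998}
side {'vfov': 44.268511793150864, 'cx': 307.4682727779034, 'cy': 197.38930786682266, 'k1': 0.05191588605107797, 'rvec': array([ 2.39187185, -0.49622273,  0.19491725]), 'tvec': array([-0.46332978,  0.3047054 ,  1.08524627])}
top {'vfov': 54.28199754575502, 'cx': 319.7419883314002, 'cy': 203.80215751981453, 'k1': 0.0051707344483950994, 'rvec': array([ 2.13675743, -2.10835298,  0.22537349]), 'tvec': array([0.08325682, 0.56238426, 0.9259145 ])}
```

View pics/side0.png

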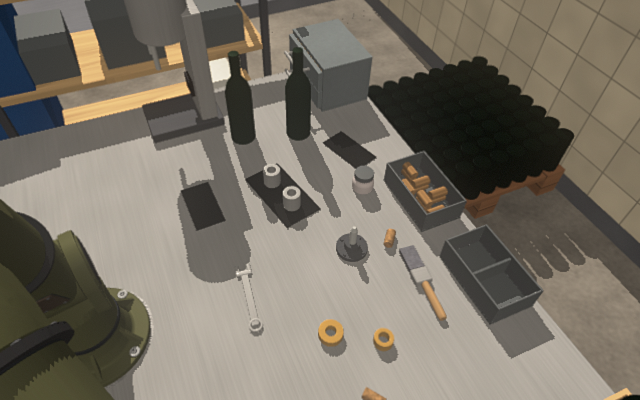

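View pics/top0.png

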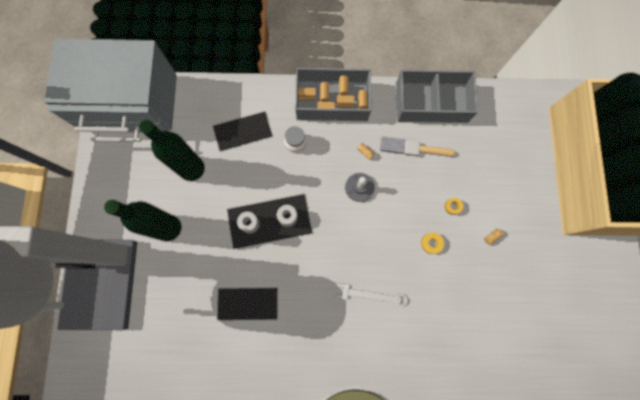

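```bash
cat > h.py <<'E'
import numpy as np, cv2
from station import bot, viewer
def cam(c):
    f=200/np.tan(np.radians(c["vfov"])/2)
    K=np.array([[f,0,c["cx"]],[0,f,c["cy"]],[0,0,1]]); D=np.array([c["k1"],0,0,0,0.])
    R=cv2.Rodrigues(np.array(c["rvec"]))[0]; t=np.array(c["tvec"]).reshape(3)
    return K,D,R,t
def rays(c,uv):
    K,D,R,t=cam(c)
    s=cv2.undistortPoints(np.array(uv,float).reshape(-1,1,2),K,D).reshape(-1,2)
    return -R.T@t, np.c_[s,np.ones(len(s))]@R
def onplane(c,uv,z):
    o,d=rays(c,uv); return o+d*((z-o[2])/d[:,2])[:,None]
def proj(c,P):
    K,D,R,t=cam(c); return cv2.projectPoints(np.array(P,float).reshape(-1,1,3),cv2.Rodrigues(R)[0],t,K,D)[0].reshape(-1,2)
def cloud(c,d):
    h,w=d.shape; v,u=np.mgrid[:h,:w]
    o,r=rays(c,np.c_[u.ravel(),v.ravel()]); P=o+r*d.ravel()[:,None]
    P[d.ravel()==0]=np.nan
    return P.reshape(h,w,3)
E
python3 - <<'E'
from h import *
ct=viewer.get_calibration("top");cs=viewer.get_calibration("side")
for n,uv,z,uv2 in [("wide",(433,243),.02,(331,332)),("narrow",(454.5,206),.024,(384,338)),("tip",(363,182),.088,(354,231)),("s1",(247,222),.055,(272,170)),("s2",(287,214),.055,(292,192)),("pad",(270,221),.005,(283,196)),("pad2",(247,303),.005,(203,205)),("pad3",(242,130),.005,(350,149)),("b1",(190,165),.0,(297,133)),("b2",(170,228),.0,(243,138)),("base",(355,395),0.1,(130,330))]:
    print(n,onplane(ct,[uv],z)[0].round(4),onplane(cs,[uv2],z)[0].round(4))
print("cams",rays(ct,[(0,0)])[0],rays(cs,[(0,0)])[0])
for n,c in(("top",ct),("side",cs)):
    P=cloud(c,np.load(f"pics/{n}0.npy")); img=cv2.imread(f"pics/{n}0.png")
    hsv=cv2.cvtColor(img,cv2.COLOR_BGR2HSV)
    z=P[...,2]
    print(n,"tablez",np.nanmedian(z))
    m=cv2.inRange(hsv,(12,140,120),(30,255,255))
    k,l,s,ce=cv2.connectedComponentsWithStats(m)
    for i in range(1,k):
        if s[i,4]>40: 
            q=P[l==i]; print(s[i],ce[i].round(1),np.nanmean(q,0).round(4))
E
```

```text
wide [ 0.4701 -0.2015  0.02  ] [ 0.4721 -0.2043  0.02  ]
narrow [ 0.5669 -0.2609  0.024 ] [ 0.5699 -0.2632  0.024 ]
tip [ 0.611  -0.0147  0.088 ] [ 0.6152 -0.0236  0.088 ]
s1 [0.5125 0.2711 0.055 ] [0.5178 0.2703 0.055 ]
s2 [0.5341 0.1723 0.055 ] [0.5375 0.1751 0.055 ]
pad [0.5235 0.2199 0.005 ] [0.5253 0.2121 0.005 ]
pad2 [0.3146 0.2698 0.005 ] [0.3161 0.2671 0.005 ]
pad3 [0.7747 0.3059 0.005 ] [0.7779 0.3055 0.005 ]
b1 [0.6741 0.4417 0.    ] [0.6619 0.438  0.    ]
b2 [0.5022 0.4804 0.    ] [0.5013 0.4816 0.    ]
base [0.1276 0.0092 0.1   ] [ 0.0873 -0.0725  0.1   ]
cams [0.36735149 0.10202984 1.01743216] [ 0.22645279 -0.61708769  1.02625594]
top tablez 2.501488429351717e-05
[445 199  18  15 153] [453.7 206.1] [ 0.5671 -0.2593  0.0219]
[422 234  21  19 264] [432.4 242.9] [ 0.4704 -0.1999  0.0197]
side tablez -0.00026694757299838834
[319 320  24  23 347] [330.5 331.3] [ 0.4715 -0.2027  0.0209]
[374 329  19  18 177] [383.3 337.6] [ 0.5691 -0.2618  0.0237]
```

>>> {"fn": "carry_out", "kwargs": {"motion": [{"tx": 0.015, "ty": 0.02}, {"tx": 0.03, "ty": 0.04}, {"tx": 0.033, "ty": 0.044}, {"tx": 0.037, "ty": 0.049}, {"tx": 0.037, "ty": 0.049}, {"tx": 0.037, "ty": 0.049}, {"tx": 0.037, "ty": 0.049}, {"tx": 0.037, "ty": 0.049}, {"tx": 0.03, "ty": 0.04}, {"tx": 0.007, "ty": 0.009}], "claw": 0, "force": 40}}

```text
validation failed for argument at $.mo...
```

Run:
```python
from h import *
o=bot.observe();c=viewer.get_calibration("wrist");p,d=viewer.grab_frame("wrist"); cv2.imwrite("pics/w1.png",p);np.save("pics/w1.npy",d)
print(o); print(c, rays(c,[(320,200)]))
P=cloud(c,d);m=cv2.inRange(cv2.cvtColor(p,cv2.COLOR_BGR2HSV),(12,140,100),(30,255,255))
k,l,s,ce=cv2.connectedComponentsWithStats(m)
for i in range(1,k):
  if s[i,4]>80: print(s[i],ce[i],onplane(c,[ce[i]],.02),np.nanmedian(P[l==i],0))
```

```text
{'clock': 0.1, 'joints': array([ 1.39850926,  0.50825295, -0.2375392 ,  1.50099746,  0.12568176,
        1.14891522, -0.1547951 ]), 'qd': array([ 0.00082995, -0.0038034 ,  0.00094018, -0.00360627, -0.00027271,
       -0.00029476,  0.00103359]), 'tau': array([-3.69462286e-03, -6.21842694e+01, -2.19423562e+00, -2.50207096e+01,
        1.25573683e-02,  7.83668569e-03, -2.07103233e-05]), 'tcp_pos': array([ 0.1711951 , -0.6005801 ,  0.19382964]), 'tcp_rot': array([-3.14000576e+00,  7.76321406e-06,  2.77798884e-01]), 'contact_force': array([ 0.21620754,  0.51579383, -0.1726719 ]), 'moment': array([ 0.02658091, -0.01641129,  0.01322138]), 'opening': 0.085417024190537}
{'vfov': 61.25325811374268, 'cx': 317.4824823205625, 'cy': 200.82775700541418, 'k1': -0.024603670631960943, 'rvec': array([-2.30768502,  1.74092066,  0.26455847]), 'tvec': array([-0.62525108, -0.03961268,  0.37907774])} (array([ 0.24314773, -0.5812072 ,  0.37320956]), array([[-0.28041785, -0.08679811, -0.95597775]]))
```

View pics/w1.png

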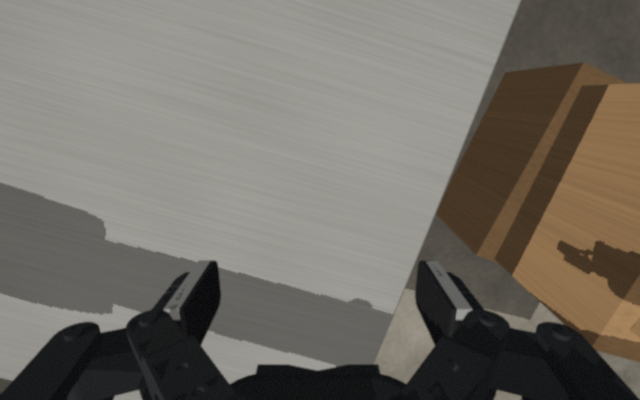

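>>> {"fn": "carry_out", "kwargs": {"motion": [{"tx": 0.015, "ty": 0.02, "tz": 0, "ax": 0, "ay": 0, "az": 0}, {"tx": 0.03, "ty": 0.04, "tz": 0, "ax": 0, "ay": 0, "az": 0}, {"tx": 0.033, "ty": 0.044, "tz": 0, "ax": 0, "ay": 0, "az": 0}, {"tx": 0.037, "ty": 0.049, "tz": 0, "ax": 0, "ay": 0, "az": 0}, {"tx": 0.037, "ty": 0.049, "tz": 0, "ax": 0, "ay": 0, "az": 0}, {"tx": 0.037, "ty": 0.049, "tz": 0, "ax": 0, "ay": 0, "az": 0}, {"tx": 0.037, "ty": 0.049, "tz": 0, "ax": 0, "ay": 0, "az": 0}, {"tx": 0.037, "ty": 0.049, "tz": 0, "ax": 0, "ay": 0, "az": 0}, {"tx": 0.03, "ty": 0.04, "tz": 0, "ax": 0, "ay": 0, "az": 0}, {"tx": 0.007, "ty": 0.009, "tz": 0, "ax": 0, "ay": 0, "az": 0}], "claw": 0, "force": 40}}

```text
clock: 1.4
tcp_pos: [0.4733, -0.1992, 0.1946]
tcp_rot: [-3.14, -0.001, 0.284]
contact_force: [-1.3, -0.4, 0.0]
opening: 0.0854
```

```bash
cat > w.py <<'E'
import sys
from h import *
def look(name):
    o=bot.observe();c=viewer.get_calibration("wrist");p,d=viewer.grab_frame("wrist"); cv2.imwrite(f"pics/{name}.png",p)
    print(o["clock"],o["tcp_pos"].round(4),o["tcp_rot"].round(4),o["joints"].round(2),o["contact_force"].round(2),o["opening"])
    P=cloud(c,d);m=cv2.inRange(cv2.cvtColor(p,cv2.COLOR_BGR2HSV),(12,140,100),(30,255,255))
    k,l,s,ce=cv2.connectedComponentsWithStats(m)
    for i in range(1,k):
      if s[i,4]>80:
        q=P[l==i]; top=q[q[:,2]>np.nanpercentile(q[:,2],90)-.004]
        bb=(top.min(0)+top.max(0))/2
        print(s[i],ce[i].round(1),np.nanmedian(q,0).round(4),"topmid",bb.round(4),(top.max(0)-top.min(0)).round(4))
    return c,p,d,P
if __name__=="__main__": look(sys.argv[1])
E
python3 w.py w2
```

```text
1.4 [ 0.4733 -0.1992  0.1946] [-3.1404e+00 -1.3000e-03  2.8380e-01] [ 0.62  0.35 -0.38  1.79  0.14  1.03 -1.09] [-1.35 -0.38  0.02] 0.08540728210101635
[381  76  45  42 856] [404.   96.8] [ 0.5691 -0.2638  0.0239] topmid [ 0.5696 -0.2616  0.0237] [0.0395 0.0407 0.0051]
[ 296  146   48   49 1306] [319.9 170.2] [ 0.4735 -0.203   0.02  ] topmid [ 0.4729 -0.2028  0.0196] [0.053  0.0518 0.0051]
```

View pics/w2.png

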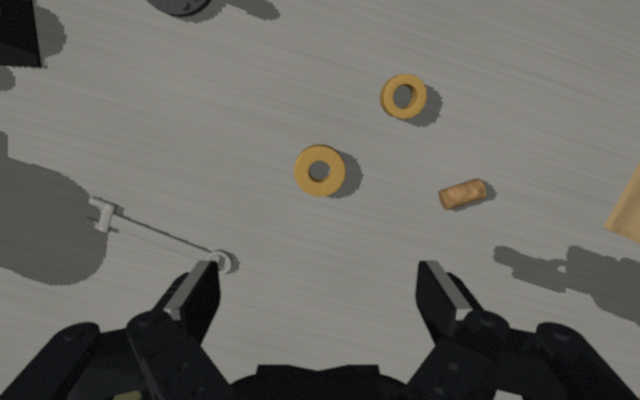

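```bash
python3 -c "
from station import bot
o=bot.observe();print(o['clock'],o['tcp_pos'],o['tcp_rot'],o['contact_force'])"
```

```text
1.45 [ 0.47314204 -0.19987506  0.19451152] [-3.14059727e+00 -9.93979894e-04  2.82667313e-01] [1.6099591  1.14056892 0.74295204]
```

>>> {"fn": "carry_out", "kwargs": {"motion": [{"tx": 0.001, "ty": 0, "tz": -0.02, "ax": 0, "ay": 0, "az": 0}, {"tx": 0, "ty": 0, "tz": -0.035, "ax": 0, "ay": 0, "az": 0}, {"tx": 0, "ty": 0, "tz": -0.04, "ax": 0, "ay": 0, "az": 0}, {"tx": 0, "ty": 0, "tz": -0.035, "ax": 0, "ay": 0, "az": 0}, {"tx": 0, "ty": 0, "tz": -0.025, "ax": 0, "ay": 0, "az": 0}, {"tx": 0, "ty": 0, "tz": -0.015, "ax": 0, "ay": 0, "az": 0}, {"tx": 0, "ty": 0, "tz": 0, "ax": 0, "ay": 0, "az": 0}], "claw": 0, "force": 40}}

```text
clock: 2.33
tcp_pos: [0.4714, -0.2037, 0.0239]
tcp_rot: [-3.141, 0.002, 0.277]
contact_force: [-0.2, 0.3, 0.3]
opening: 0.0854
```

>>> {"fn": "carry_out", "kwargs": {"motion": [{"tx": 0.001, "ty": 0.001, "tz": -0.012, "ax": 0, "ay": 0, "az": 0}, {"tx": 0, "ty": 0, "tz": -0.008, "ax": 0, "ay": 0, "az": 0}, {"tx": 0, "ty": 0, "tz": 0, "ax": 0, "ay": 0, "az": 0}]}}

```text
clock: 2.7
tcp_pos: [0.473, -0.2019, 0.0042]
tcp_rot: [-3.141, 0.001, 0.278]
contact_force: [-0.3, -0.7, 0.2]
opening: 0.0854
```

>>> {"fn": "carry_out", "kwargs": {"motion": [{"tx": 0, "ty": 0, "tz": 0, "ax": 0, "ay": 0, "az": 0}, {"tx": 0, "ty": 0, "tz": 0, "ax": 0, "ay": 0, "az": 0}, {"tx": 0, "ty": 0, "tz": 0, "ax": 0, "ay": 0, "az": 0}, {"tx": 0, "ty": 0, "tz": 0, "ax": 0, "ay": 0, "az": 0}, {"tx": 0, "ty": 0, "tz": 0, "ax": 0, "ay": 0, "az": 0}], "claw": 255, "force": 40}}

```text
clock: 3.32
tcp_pos: [0.4734, -0.2021, 0.0046]
tcp_rot: [3.142, -0.0, 0.278]
contact_force: [0.3, 0.0, -0.8]
opening: -0.0002
```

```bash
python3 w.py w3
```

```text
3.325 [ 0.4734 -0.2021  0.0046] [ 3.1416 -0.      0.2777] [ 0.55  0.59 -0.28  2.02  0.29  0.57 -1.23] [ 0.28  0.03 -0.8 ] -0.00020598460634949352
[ 439   48   48   89 1026] [453.5  92.4] [ 0.5639 -0.243   0.0166] topmid [ 0.5673 -0.2505  0.0222] [0.037  0.0205 0.0062]
[ 478   61   51   66 1053] [509.3  94.6] [ 0.5721 -0.2727  0.0175] topmid [ 0.5697 -0.261   0.0228] [0.0265 0.0279 0.0061]
[532  91  13  25  91] [538.5 102.1] [ 0.5715 -0.2809  0.0242] topmid [ 0.5711 -0.2801  0.0249] [0.0109 0.0052 0.0041]
[277 190  87  40 430] [315.2 200.7] [ 0.4959 -0.1927  0.0175] topmid [ 0.4926 -0.2008  0.0187] [0.0141 0.045  0.0053]
[341 243  26  32 399] [355.7 255.7] [ 0.4726 -0.2249  0.0201] topmid [ 0.4721 -0.2207  0.0339] [0.0216 0.0164 0.0306]
```

View pics/w3.png

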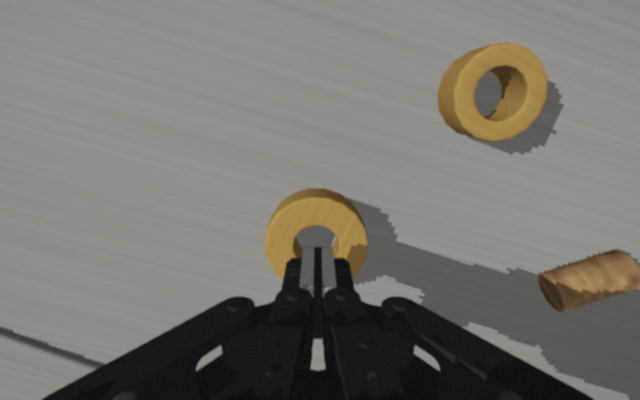

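Run:
```python
from h import *
c=viewer.get_calibration("wrist");p,d=viewer.grab_frame("wrist");P=cloud(c,d)
for v in range(240,300,6): print(v,[tuple(P[v,u].round(3)) for u in (306,326)])
p,d=viewer.grab_frame("side");cv2.imwrite("pics/s3.png",cv2.resize(p[230:400,200:480],None,fx=2.8,fy=2.8))
```

```text
240 [(np.float64(0.465), np.float64(-0.198), np.float64(-0.001)), (np.float64(0.468), np.float64(-0.21), np.float64(-0.001))]
246 [(np.float64(0.462), np.float64(-0.199), np.float64(-0.0)), (np.float64(0.465), np.float64(-0.211), np.float64(0.0))]
252 [(np.float64(0.482), np.float64(-0.195), np.float64(0.051)), (np.float64(0.484), np.float64(-0.204), np.float64(0.05))]
258 [(np.float64(0.483), np.float64(-0.195), np.float64(0.058)), (np.float64(0.485), np.float64(-0.204), np.float64(0.057))]
264 [(np.float64(0.482), np.float64(-0.196), np.float64(0.062)), (np.float64(0.484), np.float64(-0.203), np.float64(0.062))]
270 [(np.float64(0.482), np.float64(-0.196), np.float64(0.067)), (np.float64(0.484), np.float64(-0.203), np.float64(0.067))]
276 [(np.float64(0.483), np.float64(-0.196), np.float64(0.073)), (np.float64(0.484), np.float64(-0.203), np.float64(0.071))]
282 [(np.float64(0.482), np.float64(-0.196), np.float64(0.075)), (np.float64(0.484), np.float64(-0.203), np.float64(0.075))]
288 [(np.float64(0.482), np.float64(-0.196), np.float64(0.079)), (np.float64(0.483), np.float64(-0.203), np.float64(0.078))]
294 [(np.float64(0.483), np.float64(-0.196), np.float64(0.085)), (np.float64(0.485), np.float64(-0.203), np.float64(0.084))]
```

View pics/s3.png

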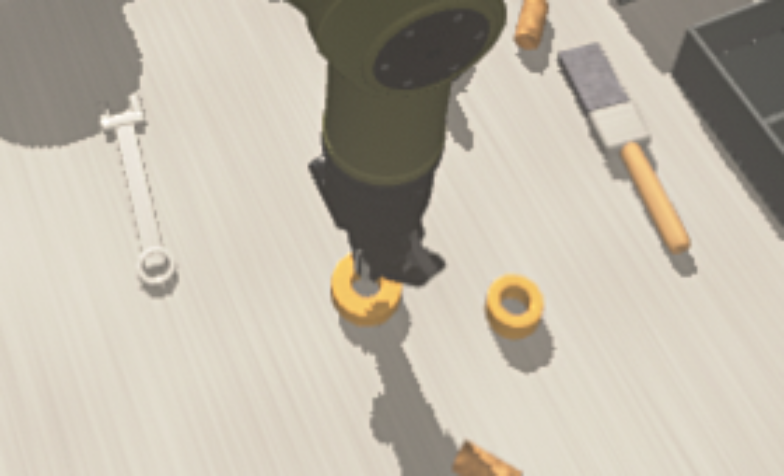

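Run:
```python
from h import *
c=viewer.get_calibration("wrist");o=bot.observe();print(o["tcp_pos"],o["opening"],rays(c,[(320,200)]))
print(proj(c,[o["tcp_pos"],o["tcp_pos"]+[.01,0,0],o["tcp_pos"]+[0,0,.045]]))
p,d=viewer.grab_frame("wrist");P=cloud(c,d)
img=p
m=(P[...,2]>.03)&(P[...,2]<.2)
zz=P[200:400,200:440].reshape(-1,3); q=zz[(zz[:,2]>.025)]
for a in np.arange(.025,.1,.005):
    s=q[(q[:,2]>=a)&(q[:,2]<a+.005)]
    if len(s): print(a.round(3),len(s),s.min(0).round(3),s.max(0).round(3))
cv2.imwrite("pics/w4.png",cv2.resize(p[200:350,220:420],None,fx=4,fy=4))
```

```text
[ 0.47338347 -0.20202452  0.00459729] -0.0003171118773440528 (array([ 0.54524811, -0.18240428,  0.18397245]), array([[-0.27997293, -0.08822001, -0.955978  ]]))
[[315.81030175 232.44486896]
 [320.65023485 216.63535903]
 [315.39240751 271.31202134]]
0.04 2 [ 0.483 -0.204  0.045] [ 0.484 -0.2    0.045]
0.045 172 [ 0.476 -0.213  0.045] [ 0.486 -0.19   0.05 ]
0.05 320 [ 0.475 -0.214  0.05 ] [ 0.485 -0.188  0.055]
0.055 358 [ 0.475 -0.214  0.055] [ 0.486 -0.188  0.06 ]
0.06 393 [ 0.475 -0.215  0.06 ] [ 0.486 -0.188  0.065]
0.065 452 [ 0.475 -0.215  0.065] [ 0.486 -0.188  0.07 ]
0.07 380 [ 0.475 -0.214  0.07 ] [ 0.485 -0.188  0.075]
0.075 719 [ 0.462 -0.208  0.075] [ 0.486 -0.191  0.08 ]
0.08 496 [ 0.464 -0.222  0.08 ] [ 0.488 -0.181  0.085]
0.085 1602 [ 0.46  -0.231  0.085] [ 0.493 -0.169  0.09 ]
0.09 2414 [ 0.454 -0.24   0.09 ] [ 0.494 -0.166  0.095]
0.095 4761 [ 0.454 -0.242  0.095] [ 0.495 -0.165  0.1  ]
0.1 2101 [ 0.455 -0.242  0.1  ] [ 0.495 -0.167  0.105]
```

View pics/w4.png

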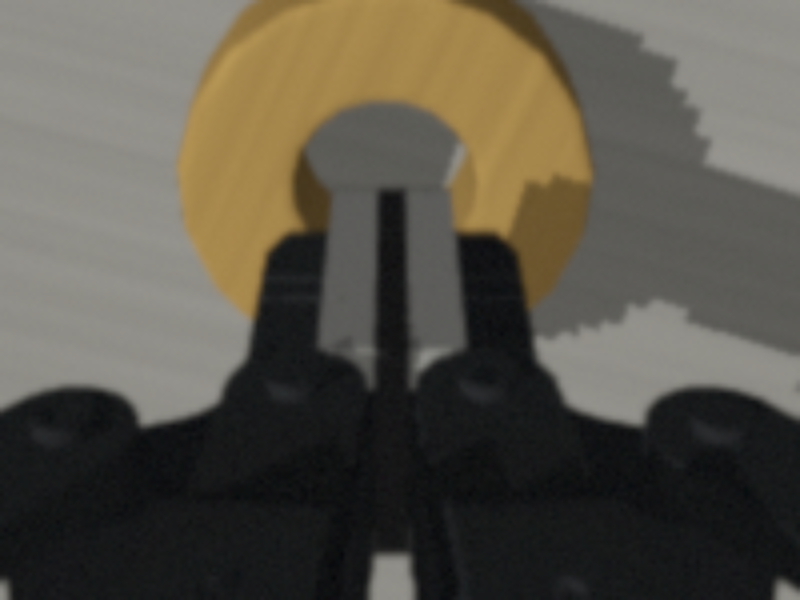

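Run:
```python
from h import *
for n in("side","top"):
    c=viewer.get_calibration(n);p,d=viewer.grab_frame(n);P=cloud(c,d)
    hsv=cv2.cvtColor(p,cv2.COLOR_BGR2HSV)
    m=(abs(P[...,0]-.473)<.06)&(abs(P[...,1]+.202)<.07)&(P[...,2]>.026)&(P[...,2]<.25)
    q=P[m]; i=np.argsort(q[:,2])
    for a in np.arange(.025,.2,.01):
        s=q[(q[:,2]>=a)&(q[:,2]<a+.01)]
        if len(s): print(n,a.round(3),len(s),s.min(0).round(3),s.max(0).round(3))
```

```text
side 0.035 1 [ 0.466 -0.209  0.044] [ 0.466 -0.209  0.044]
side 0.045 15 [ 0.461 -0.214  0.045] [ 0.475 -0.199  0.054]
side 0.055 23 [ 0.461 -0.216  0.056] [ 0.474 -0.193  0.065]
side 0.065 18 [ 0.462 -0.216  0.065] [ 0.472 -0.192  0.074]
side 0.075 13 [ 0.459 -0.218  0.076] [ 0.472 -0.196  0.085]
side 0.085 49 [ 0.453 -0.232  0.085] [ 0.482 -0.169  0.095]
side 0.095 78 [ 0.451 -0.244  0.095] [ 0.488 -0.166  0.105]
side 0.105 54 [ 0.45  -0.251  0.105] [ 0.489 -0.158  0.115]
side 0.115 51 [ 0.447 -0.256  0.115] [ 0.477 -0.151  0.124]
side 0.125 118 [ 0.445 -0.262  0.125] [ 0.501 -0.143  0.135]
side 0.135 107 [ 0.445 -0.261  0.135] [ 0.499 -0.146  0.145]
side 0.145 57 [ 0.459 -0.246  0.145] [ 0.493 -0.223  0.155]
side 0.155 33 [ 0.47  -0.242  0.156] [ 0.492 -0.231  0.165]
side 0.165 33 [ 0.437 -0.239  0.166] [ 0.495 -0.2    0.175]
side 0.175 92 [ 0.436 -0.239  0.175] [ 0.5   -0.194  0.185]
side 0.185 97 [ 0.436 -0.239  0.185] [ 0.503 -0.193  0.195]
side 0.195 102 [ 0.436 -0.239  0.195] [ 0.5   -0.193  0.205]
top 0.045 1 [ 0.462 -0.199  0.053] [ 0.462 -0.199  0.053]
top 0.055 1 [ 0.461 -0.198  0.064] [ 0.461 -0.198  0.064]
top 0.085 3 [ 0.453 -0.19   0.091] [ 0.479 -0.175  0.095]
top 0.095 7 [ 0.452 -0.19   0.097] [ 0.475 -0.171  0.105]
top 0.105 13 [ 0.454 -0.191  0.108] [ 0.484 -0.165  0.113]
top 0.115 4 [ 0.453 -0.19   0.116] [ 0.458 -0.16   0.124]
top 0.125 59 [ 0.445 -0.164  0.126] [ 0.473 -0.14   0.135]
top 0.135 38 [ 0.447 -0.162  0.135] [ 0.469 -0.142  0.143]
top 0.145 31 [ 0.454 -0.169  0.145] [ 0.472 -0.157  0.155]
top 0.155 20 [ 0.454 -0.172  0.155] [ 0.474 -0.161  0.165]
top 0.165 24 [ 0.438 -0.192  0.165] [ 0.498 -0.164  0.175]
top 0.175 51 [ 0.437 -0.194  0.175] [ 0.503 -0.163  0.185]
top 0.185 53 [ 0.436 -0.198  0.185] [ 0.503 -0.164  0.195]
top 0.195 51 [ 0.436 -0.204  0.195] [ 0.503 -0.163  0.205]
```

>>> {"fn": "carry_out", "kwargs": {"motion": [{"tx": 0, "ty": 0, "tz": 0, "ax": 0, "ay": 0, "az": 0}, {"tx": 0, "ty": 0, "tz": 0, "ax": 0, "ay": 0, "az": 0}, {"tx": 0, "ty": 0, "tz": 0, "ax": 0, "ay": 0, "az": 0}, {"tx": 0, "ty": 0, "tz": 0, "ax": 0, "ay": 0, "az": 0}, {"tx": 0, "ty": 0, "tz": -0.01, "ax": 0, "ay": 0, "az": 0}, {"tx": 0, "ty": 0, "tz": -0.01, "ax": 0, "ay": 0, "az": 0}, {"tx": 0, "ty": 0, "tz": -0.01, "ax": 0, "ay": 0, "az": 0}, {"tx": 0, "ty": 0, "tz": -0.008, "ax": 0, "ay": 0, "az": 0}, {"tx": 0, "ty": 0, "tz": 0, "ax": 0, "ay": 0, "az": 0}], "claw": 0, "force": 40}}

```text
clock: 4.75
tcp_pos: [0.4729, -0.2018, -0.0342]
tcp_rot: [-3.141, 0.001, 0.278]
contact_force: [-0.4, 0.1, 0.4]
opening: 0.0852
```

```bash
python3 w.py w5;  python3 - <<'E'
from h import *
c=viewer.get_calibration("wrist");p,d=viewer.grab_frame("wrist");P=cloud(c,d);o=bot.observe();t=o["tcp_pos"];print(t,o["contact_force"])
m=(abs(P[...,0]-t[0])<.03)&(abs(P[...,1]-t[1])<.07)&(P[...,2]>.005)
q=P[m&(abs(P[...,1]-t[1])>.031)]
for a in np.arange(.0,.06,.005):
    s=q[(q[:,2]>=a)&(q[:,2]<a+.005)]
    if len(s): print(a.round(3),len(s),s.min(0).round(3),s.max(0).round(3))
E
```

```text
4.75 [ 0.4729 -0.2018 -0.0342] [-3.1407e+00  1.2000e-03  2.7800e-01] [ 0.52  0.65 -0.25  2.04  0.32  0.48 -1.26] [-0.38  0.14  0.39] 0.08523310567241141
[ 472   26  147  127 8985] [547.   88.6] [ 0.5705 -0.2607  0.0232] topmid [ 0.5696 -0.2618  0.0234] [0.0419 0.0436 0.0056]
[ 253  212  128  125 6283] [313.7 285.6] [ 0.4667 -0.2013  0.02  ] topmid [ 0.4725 -0.2025  0.0194] [0.0542 0.0533 0.0052]
[ 0.47341014 -0.20195318 -0.03348105] [ 0.23399748  0.68403133 -0.13364397]
0.015 259 [ 0.451 -0.248  0.015] [ 0.496 -0.153  0.02 ]
0.02 584 [ 0.45  -0.254  0.02 ] [ 0.497 -0.148  0.025]
0.025 741 [ 0.45  -0.255  0.025] [ 0.497 -0.147  0.03 ]
0.03 811 [ 0.449 -0.256  0.03 ] [ 0.497 -0.147  0.035]
0.035 936 [ 0.45  -0.256  0.035] [ 0.497 -0.147  0.04 ]
0.04 1066 [ 0.45  -0.256  0.04 ] [ 0.497 -0.147  0.045]
0.045 1010 [ 0.452 -0.256  0.045] [ 0.497 -0.147  0.05 ]
0.05 1082 [ 0.459 -0.249  0.05 ] [ 0.498 -0.149  0.055]
0.055 565 [ 0.461 -0.265  0.055] [ 0.5   -0.137  0.06 ]
```

View pics/w5.png

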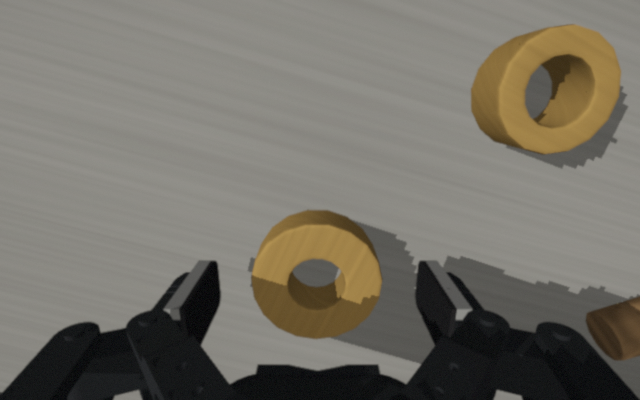

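>>> {"fn": "carry_out", "kwargs": {"motion": [{"tx": 0, "ty": 0, "tz": -0.003, "ax": 0, "ay": 0, "az": 0}, {"tx": 0, "ty": 0, "tz": 0, "ax": 0, "ay": 0, "az": 0}, {"tx": 0, "ty": 0, "tz": 0, "ax": 0, "ay": 0, "az": 0}, {"tx": 0, "ty": 0, "tz": 0, "ax": 0, "ay": 0, "az": 0}], "claw": 255, "force": 40}}

```text
clock: 5.35
tcp_pos: [0.4734, -0.2021, -0.0359]
tcp_rot: [3.141, -0.0, 0.278]
contact_force: [-1.2, 0.8, 6.0]
opening: 0.0551
```

Run:
```python
from h import *
for n in("side","top"):
    c=viewer.get_calibration(n);P=cloud(c,np.load(f"pics/{n}0.npy"));p=cv2.imread(f"pics/{n}0.png")
    near=(np.hypot(P[...,0]-.613,P[...,1]+.018)<.05)
    for lo,hi in((.006,.018),(.024,.034),(.04,.078),(.08,.092)):
        q=P[near&(P[...,2]>lo)&(P[...,2]<hi)]
        if len(q): print(n,lo,len(q),((q.min(0)+q.max(0))/2).round(4),(q.max(0)-q.min(0)).round(4),q.mean(0).round(4))
    u,v=proj(c,[[.613,-.018,.03]])[0].astype(int)
    cv2.imwrite(f"pics/sp_{n}.png",cv2.resize(p[v-40:v+40,u-40:u+40],None,fx=7,fy=7,interpolation=cv2.INTER_NEAREST));print(u-40,v-40)
    
a=cv2.imread("pics/sp_side.png")[:400];E=0
```

```text
side 0.006 456 [ 0.6184 -0.0186  0.0118] [0.0822 0.086  0.0116] [ 0.6149 -0.0218  0.0125]
side 0.024 131 [ 0.6195 -0.0144  0.0292] [0.0417 0.0406 0.0096] [ 0.6168 -0.0191  0.0299]
side 0.04 72 [ 0.6188 -0.0174  0.0589] [0.0173 0.0155 0.0376] [ 0.6165 -0.0197  0.0605]
side 0.08 30 [ 0.6178 -0.0165  0.0859] [0.0126 0.014  0.0114] [ 0.6177 -0.0168  0.0854]
310 203
top 0.006 498 [ 0.6193 -0.0148  0.0118] [0.0793 0.0774 0.0115] [ 0.6169 -0.0133  0.0121]
top 0.024 119 [ 0.6187 -0.0141  0.0291] [0.038  0.0372 0.0097] [ 0.6153 -0.0125  0.0295]
top 0.04 29 [ 0.615  -0.013   0.0591] [0.0104 0.0159 0.0376] [ 0.6133 -0.0115  0.0591]
top 0.08 31 [ 0.6175 -0.0131  0.0847] [0.0155 0.0151 0.0093] [ 0.6181 -0.0137  0.0843]
321 146
```

View pics/sp_side.png

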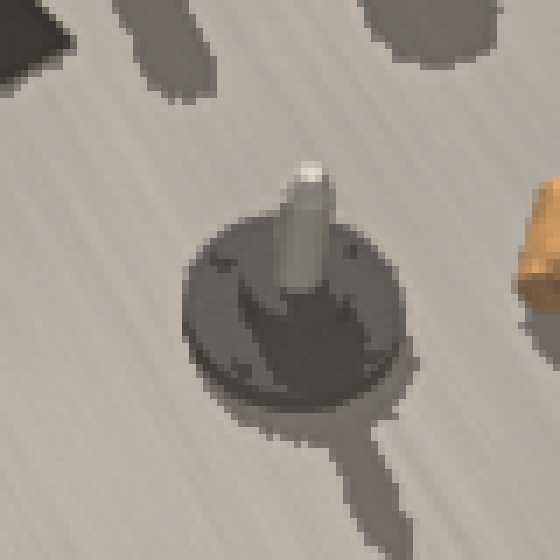

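View pics/sp_top.png

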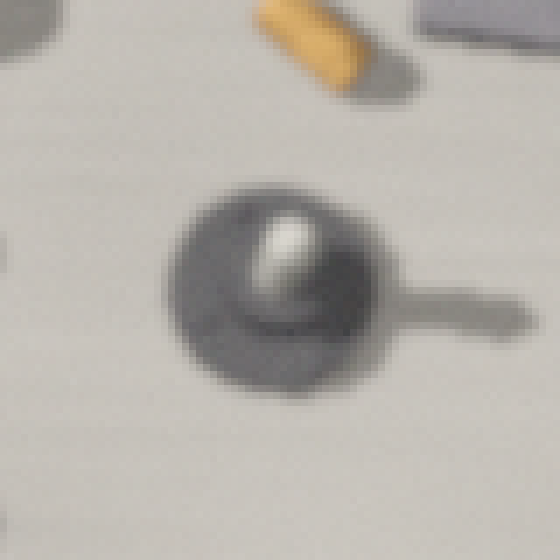

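>>> {"fn": "carry_out", "kwargs": {"motion": [{"tx": 0, "ty": 0, "tz": 0.01, "ax": 0, "ay": 0, "az": 0}, {"tx": 0, "ty": 0, "tz": 0.025, "ax": 0, "ay": 0, "az": 0}, {"tx": 0, "ty": 0, "tz": 0.04, "ax": 0, "ay": 0, "az": 0}, {"tx": 0, "ty": 0, "tz": 0.04, "ax": 0, "ay": 0, "az": 0}, {"tx": 0.01, "ty": 0.01, "tz": 0.015, "ax": 0, "ay": 0, "az": 0}, {"tx": 0.02, "ty": 0.025, "tz": 0, "ax": 0, "ay": 0, "az": 0}, {"tx": 0.03, "ty": 0.03, "tz": 0, "ax": 0, "ay": 0, "az": 0}, {"tx": 0.02, "ty": 0.025, "tz": 0, "ax": 0, "ay": 0, "az": 0}, {"tx": 0, "ty": 0.01, "tz": 0, "ax": 0, "ay": 0, "az": 0}, {"tx": 0, "ty": 0, "tz": 0, "ax": 0, "ay": 0, "az": 0}]}}

```text
clock: 6.6
tcp_pos: [0.5526, -0.1016, 0.0937]
tcp_rot: [-3.141, 0.001, 0.279]
contact_force: [-0.1, -1.0, -2.0]
opening: 0.0548
```

```bash
python3 w.py w6
```

```text
6.6 [ 0.5526 -0.1016  0.0937] [-3.1413e+00  8.0000e-04  2.7900e-01] [ 0.36  0.52 -0.34  1.81  0.23  0.85 -1.38] [-0.11 -0.96 -2.  ] 0.05484425968488685
[ 479  199   52   55 1133] [505.4 227.1] [ 0.5684 -0.2551  0.0196] topmid [ 0.5705 -0.2583  0.0233] [0.0414 0.0367 0.0055]
[263 214 120  67 863] [313.2 229.5] [ 0.5752 -0.0919  0.1449] topmid [ 0.5705 -0.1027  0.1478] [0.0177 0.0506 0.0053]
[ 253  258  131   83 4376] [307.7 308. ] [ 0.5397 -0.1009  0.1496] topmid [ 0.5425 -0.1026  0.149 ] [0.036  0.0545 0.005 ]
```

View pics/w6.png

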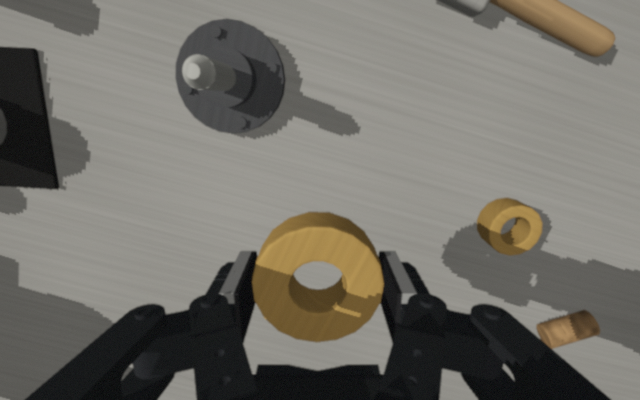

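```bash
cat > sp.py <<'E'
from w import *
def spindle(c,p,P,g=(.618,-.015)):
    near=(np.hypot(P[...,0]-g[0],P[...,1]-g[1])<.055)
    for lo,hi in((.008,.016),(.026,.034),(.04,.078),(.08,.092)):
        q=P[near&(P[...,2]>lo)&(P[...,2]<hi)]
        if len(q): print(lo,len(q),((q.min(0)+q.max(0))/2).round(4),(q.max(0)-q.min(0)).round(4),q.mean(0).round(4))
    m=(near&(P[...,2]>.008)).astype(np.uint8)
    # tip top: bright pixels
    g2=cv2.cvtColor(p,cv2.COLOR_BGR2GRAY)
    t=(near&(P[...,2]>.0865)); 
    vv,uu=np.nonzero(t)
    if len(uu): print("tip px",uu.mean(),vv.mean(),len(uu),onplane(c,[(uu.mean(),vv.mean())],.088))
def ring(c,p,P,z,r,box):
    m=cv2.inRange(cv2.cvtColor(p,cv2.COLOR_BGR2HSV),(12,120,80),(30,255,255))>0
    m&=(abs(P[...,2]-z)<.004)&(np.hypot(P[...,0]-box[0],P[...,1]-box[1])<.04)
    q=P[m][:,:2]; 
    from scipy.optimize import least_squares
    # outer boundary points: extreme per angle
    c0=(q.min(0)+q.max(0))/2
    a=np.degrees(np.arctan2(*(q-c0).T[::-1]))//6; R=np.hypot(*(q-c0).T)
    e=np.array([q[a==k][R[a==k].argmax()] for k in np.unique(a)])
    f=least_squares(lambda x:np.hypot(*(e-x[:2]).T)-x[2],[*c0,r],loss="soft_l1",f_scale=.001)
    print("ring fit",f.x.round(4),len(e),"bbox",c0.round(4),"z",np.median(P[m][:,2]).round(4))
E
python3 - <<'E'
from sp import *
c,p,d,P=look("w7"); spindle(c,p,P); ring(c,p,P,.149,.028,(.5525,-.1025))
E
```

```text
6.65 [ 0.5525 -0.1027  0.0937] [3.1412e+00 1.0000e-03 2.7750e-01] [ 0.37  0.52 -0.34  1.81  0.23  0.85 -1.38] [-0.52  0.3  -0.83] 0.05472649151564688
[ 477  198   53   55 1140] [503.7 225.7] [ 0.5689 -0.2545  0.0194] topmid [ 0.5707 -0.2581  0.0233] [0.0415 0.0356 0.0054]
[263 214 120  66 857] [312.3 228.9] [ 0.5751 -0.093   0.1447] topmid [ 0.5704 -0.1037  0.1479] [0.0173 0.0504 0.0055]
[ 253  263  130   77 4326] [307.5 308.3] [ 0.5395 -0.1019  0.1496] topmid [ 0.5421 -0.1038  0.149 ] [0.0346 0.054  0.0052]
0.008 6363 [ 0.6191 -0.016   0.012 ] [0.0801 0.08   0.008 ] [ 0.6212 -0.0193  0.0123]
0.026 1755 [ 0.6192 -0.0176  0.03  ] [0.0402 0.0368 0.0078] [ 0.62   -0.0209  0.03  ]
0.04 541 [ 0.6193 -0.0162  0.059 ] [0.018  0.0188 0.038 ] [ 0.6201 -0.0228  0.062 ]
0.08 714 [ 0.6195 -0.0163  0.085 ] [0.016  0.0164 0.0099] [ 0.6195 -0.0177  0.0849]
tip px 190.1904761904762 69.39194139194139 273 [[ 0.61945778 -0.01651908  0.088     ]]
ring fit [ 0.5519 -0.1039  0.0274] 60 bbox [ 0.5515 -0.1039] z 0.1495
```

>>> {"fn": "carry_out", "kwargs": {"motion": [{"tx": 0.01, "ty": 0.014, "tz": 0, "ax": 0, "ay": 0, "az": 0}, {"tx": 0.02, "ty": 0.025, "tz": 0, "ax": 0, "ay": 0, "az": 0}, {"tx": 0.02, "ty": 0.025, "tz": 0, "ax": 0, "ay": 0, "az": 0}, {"tx": 0.013, "ty": 0.018, "tz": 0, "ax": 0, "ay": 0, "az": 0}, {"tx": 0.0045, "ty": 0.0055, "tz": 0, "ax": 0, "ay": 0, "az": 0}, {"tx": 0, "ty": 0, "tz": 0, "ax": 0, "ay": 0, "az": 0}, {"tx": 0, "ty": 0, "tz": 0, "ax": 0, "ay": 0, "az": 0}]}}

```text
clock: 7.58
tcp_pos: [0.6202, -0.016, 0.0935]
tcp_rot: [3.141, 0.001, 0.276]
contact_force: [-0.4, 0.6, -0.7]
opening: 0.0551
```

Run:
```python
from sp import *
c,p,d,P=look("w8"); spindle(c,p,P,(.6193,-.0162)); ring(c,p,P,.149,.028,(.6193,-.0162))
```

```text
7.575 [ 0.6202 -0.016   0.0935] [3.1409e+00 1.0000e-03 2.7620e-01] [ 0.19  0.6  -0.33  1.65  0.23  0.93 -1.52] [-0.44  0.58 -0.71] 0.055050522439097874
[285 214  98  63 617] [323.6 225.4] [ 0.6452 -0.0114  0.1437] topmid [ 0.6391 -0.0207  0.1475] [0.0157 0.0421 0.0058]
[ 252  263  130   77 3928] [306.9 308.6] [ 0.6071 -0.015   0.1494] topmid [ 0.6083 -0.0174  0.1489] [0.0316 0.0544 0.0047]
[535 301  56  35 718] [570.  316.3] [ 0.5761 -0.2671  0.0238] topmid [ 0.5742 -0.2613  0.0237] [0.0338 0.0428 0.0057]
0.008 4055 [ 0.6233 -0.016   0.012 ] [0.0724 0.0797 0.0079] [ 0.6314 -0.0123  0.0122]
0.026 1269 [ 0.6219 -0.0159  0.03  ] [0.0355 0.0397 0.0079] [ 0.6256 -0.0141  0.03  ]
0.04 399 [ 0.624  -0.0155  0.059 ] [0.0096 0.0171 0.0379] [ 0.6267 -0.0139  0.0597]
tip px 313.3053736146681 328.46941504430794 44123 [[ 0.55258908 -0.03341462  0.088     ]]
ring fit [ 0.6198 -0.0171  0.0273] 60 bbox [ 0.6194 -0.0175] z 0.1493
```

View pics/w8.png

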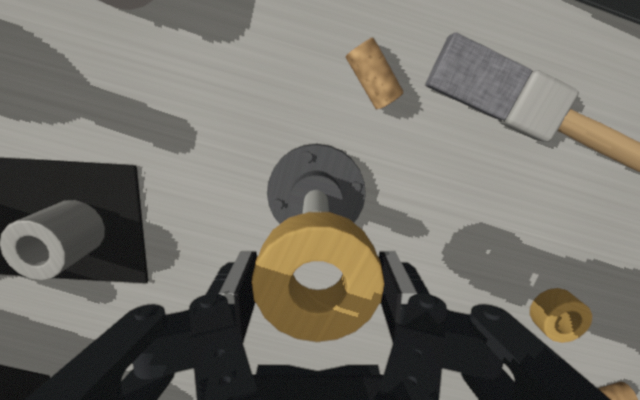

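>>> {"fn": "carry_out", "kwargs": {"motion": [{"tx": -0.0005, "ty": 0.001, "tz": -0.015, "ax": 0, "ay": 0, "az": 0}, {"tx": 0, "ty": 0, "tz": -0.015, "ax": 0, "ay": 0, "az": 0}, {"tx": 0, "ty": 0, "tz": -0.015, "ax": 0, "ay": 0, "az": 0}, {"tx": 0, "ty": 0, "tz": -0.015, "ax": 0, "ay": 0, "az": 0}, {"tx": 0, "ty": 0, "tz": -0.015, "ax": 0, "ay": 0, "az": 0}, {"tx": 0, "ty": 0, "tz": -0.012, "ax": 0, "ay": 0, "az": 0}, {"tx": 0, "ty": 0, "tz": -0.008, "ax": 0, "ay": 0, "az": 0}, {"tx": 0, "ty": 0, "tz": -0.003, "ax": 0, "ay": 0, "az": 0}]}}

```text
clock: 8.62
tcp_pos: [0.6203, -0.0135, -0.0049]
tcp_rot: [-3.141, 0.0, 0.278]
contact_force: [-0.6, -0.5, -0.9]
opening: 0.0548
```

>>> {"fn": "carry_out", "kwargs": {"motion": [{"tx": 0, "ty": 0, "tz": -0.001, "ax": 0, "ay": 0, "az": 0}, {"tx": 0, "ty": 0, "tz": 0, "ax": 0, "ay": 0, "az": 0}]}}

```text
clock: 8.88
tcp_pos: [0.6207, -0.0135, -0.005]
tcp_rot: [3.141, -0.001, 0.278]
contact_force: [0.1, -0.4, -1.1]
opening: 0.0551
```

>>> {"fn": "carry_out", "kwargs": {"motion": [{"tx": 0, "ty": 0, "tz": 0, "ax": 0, "ay": 0, "az": 0}, {"tx": 0, "ty": 0, "tz": 0, "ax": 0, "ay": 0, "az": 0}, {"tx": 0, "ty": 0, "tz": 0, "ax": 0, "ay": 0, "az": 0}, {"tx": 0, "ty": 0, "tz": 0.03, "ax": 0, "ay": 0, "az": 0}, {"tx": 0, "ty": 0, "tz": 0.04, "ax": 0, "ay": 0, "az": 0}, {"tx": 0, "ty": 0, "tz": 0.03, "ax": 0, "ay": 0, "az": 0}, {"tx": -0.01, "ty": -0.05, "tz": 0, "ax": 0, "ay": 0, "az": 0}, {"tx": -0.01, "ty": -0.05, "tz": 0, "ax": 0, "ay": 0, "az": 0}, {"tx": -0.01, "ty": -0.05, "tz": 0, "ax": 0, "ay": 0, "az": 0}, {"tx": -0.01, "ty": -0.04, "tz": 0, "ax": 0, "ay": 0, "az": 0}], "claw": 0}}

```text
clock: 10.12
tcp_pos: [0.5797, -0.2061, 0.0947]
tcp_rot: [3.141, 0.0, 0.276]
contact_force: [0.3, -1.2, -0.2]
opening: 0.0854
```

>>> {"fn": "carry_out", "kwargs": {"motion": [{"tx": -0.01, "ty": -0.04, "tz": -0.01, "ax": 0, "ay": 0, "az": 0}, {"tx": -0.0015, "ty": -0.015, "tz": -0.01, "ax": 0, "ay": 0, "az": 0}, {"tx": 0, "ty": 0, "tz": 0, "ax": 0, "ay": 0, "az": 0}]}}

```text
clock: 10.5
tcp_pos: [0.5681, -0.259, 0.0736]
tcp_rot: [-3.14, 0.001, 0.276]
contact_force: [0.4, 0.6, 0.2]
opening: 0.0854
```

Run:
```python
from sp import *
c,p,d,P=look("w9"); ring(c,p,P,.024,.022,(.5695,-.261))
c=viewer.get_calibration("side");p,d=viewer.grab_frame("side");u,v=proj(c,[[.619,-.016,.04]])[0].astype(int)
cv2.imwrite("pics/s9.png",cv2.resize(p[v-50:v+50,u-50:u+50],None,fx=5,fy=5))
P=cloud(c,d); ring(c,p,P,.05,.028,(.619,-.016))
```

```text
10.5 [ 0.5681 -0.259   0.0736] [-3.1404e+00  1.2000e-03  2.7600e-01] [ 0.59  0.63 -0.34  1.66  0.25  0.9  -1.14] [0.4  0.56 0.21] 0.08544263643244221
[ 293  171   58   60 1580] [322.1 201.5] [ 0.5716 -0.2633  0.0238] topmid [ 0.5709 -0.2622  0.0236] [0.0413 0.0406 0.0056]
ring fit [ 0.5707 -0.2621  0.0211] 60 bbox [ 0.5707 -0.262 ] z 0.0239
ring fit [ 0.6191 -0.0148  0.0259] 53 bbox [ 0.6188 -0.0148] z 0.0502
```

View pics/s9.png

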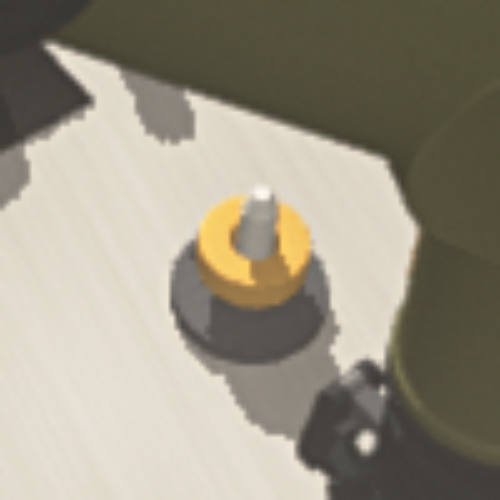

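View pics/w9.png

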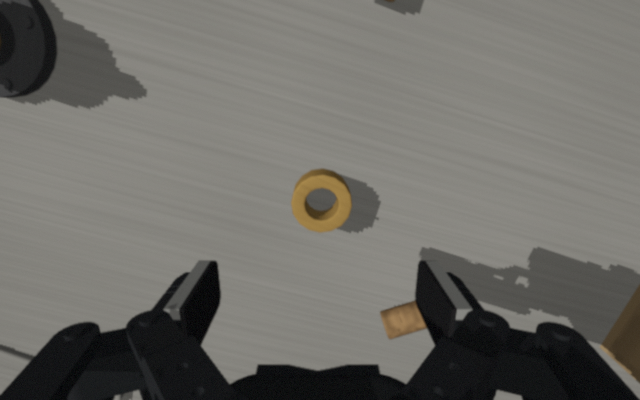

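Run:
```python
from h import *
c=viewer.get_calibration("wrist");o=bot.observe();t=o["tcp_pos"];print(t)
q=onplane(c,[(405,322),(382,315),(425,300),(428,330)],.01);
y=o["tcp_rot"][2]; e=np.array([[np.cos(y),np.sin(y)],[-np.sin(y),np.cos(y)]])
print(q.round(3), ((q[:,:2]-[.5703,-.262])@e.T).round(3))
```

```text
[ 0.5696544  -0.25635374  0.0746663 ]
[[ 0.485 -0.359  0.01 ]
 [ 0.487 -0.338  0.01 ]
 [ 0.51  -0.368  0.01 ]
 [ 0.483 -0.382  0.01 ]] [[-0.108 -0.07 ]
 [-0.101 -0.05 ]
 [-0.087 -0.085]
 [-0.117 -0.091]]
```

>>> {"fn": "carry_out", "kwargs": {"motion": [{"tx": 0.001, "ty": -0.004, "tz": -0.02, "ax": 0, "ay": 0, "az": 0}, {"tx": 0, "ty": 0, "tz": -0.03, "ax": 0, "ay": 0, "az": 0}, {"tx": 0, "ty": 0, "tz": -0.025, "ax": 0, "ay": 0, "az": 0}, {"tx": 0, "ty": 0, "tz": -0.015, "ax": 0, "ay": 0, "az": 0}, {"tx": 0, "ty": 0, "tz": 0, "ax": 0, "ay": 0, "az": 0}, {"tx": 0, "ty": 0, "tz": 0, "ax": 0, "ay": 0, "az": 0}]}}

```text
clock: 11.35
tcp_pos: [0.5706, -0.2624, -0.0147]
tcp_rot: [3.141, -0.001, 0.278]
contact_force: [-0.4, -0.3, 1.3]
opening: 0.0853
```

Run:
```python
from sp import *
c,p,d,P=look("w10"); ring(c,p,P,.024,.022,(.5705,-.262)); print(bot.observe()["tcp_pos"])
```

```text
11.35 [ 0.5706 -0.2624 -0.0147] [ 3.141e+00 -1.000e-03  2.782e-01] [ 0.57  0.74 -0.3   1.72  0.3   0.72 -1.17] [-0.44 -0.31  1.33] 0.08531782487249819
[ 271  209   90   95 3336] [313.8 260. ] [ 0.5712 -0.2597  0.0238] topmid [ 0.5705 -0.2623  0.0234] [0.0421 0.0415 0.0054]
ring fit [ 0.5706 -0.2623  0.0213] 60 bbox [ 0.5703 -0.2623] z 0.0239
[ 0.57069353 -0.26261523 -0.01446823]
```

>>> {"fn": "carry_out", "kwargs": {"motion": [{"tx": 0, "ty": 0, "tz": -0.014, "ax": 0, "ay": 0, "az": 0}, {"tx": 0, "ty": 0, "tz": -0.008, "ax": 0, "ay": 0, "az": 0}, {"tx": 0, "ty": 0, "tz": 0, "ax": 0, "ay": 0, "az": 0}]}}

```text
clock: 11.78
tcp_pos: [0.5691, -0.2623, -0.0385]
tcp_rot: [-3.14, 0.001, 0.278]
contact_force: [-0.3, 0.1, 0.8]
opening: 0.0858
```

>>> {"fn": "carry_out", "kwargs": {"motion": [{"tx": 0, "ty": 0, "tz": 0, "ax": 0, "ay": 0, "az": 0}, {"tx": 0, "ty": 0, "tz": 0, "ax": 0, "ay": 0, "az": 0}, {"tx": 0, "ty": 0, "tz": 0, "ax": 0, "ay": 0, "az": 0}, {"tx": 0, "ty": 0, "tz": 0, "ax": 0, "ay": 0, "az": 0}, {"tx": 0, "ty": 0, "tz": 0.01, "ax": 0, "ay": 0, "az": 0}, {"tx": 0, "ty": 0, "tz": 0.03, "ax": 0, "ay": 0, "az": 0}, {"tx": 0, "ty": 0, "tz": 0.04, "ax": 0, "ay": 0, "az": 0}, {"tx": 0, "ty": 0, "tz": 0.04, "ax": 0, "ay": 0, "az": 0}, {"tx": 0, "ty": 0, "tz": 0.02, "ax": 0, "ay": 0, "az": 0}], "claw": 255, "force": 40}}

```text
clock: 12.9
tcp_pos: [0.5707, -0.2628, 0.1055]
tcp_rot: [3.14, -0.002, 0.278]
contact_force: [-0.0, 0.9, -1.6]
opening: 0.042
```

>>> {"fn": "carry_out", "kwargs": {"motion": [{"tx": 0.004, "ty": 0.02, "tz": 0, "ax": 0, "ay": 0, "az": 0}, {"tx": 0.01, "ty": 0.05, "tz": 0, "ax": 0, "ay": 0, "az": 0}, {"tx": 0.01, "ty": 0.055, "tz": 0, "ax": 0, "ay": 0, "az": 0}, {"tx": 0.01, "ty": 0.055, "tz": 0, "ax": 0, "ay": 0, "az": 0}, {"tx": 0.01, "ty": 0.045, "tz": 0, "ax": 0, "ay": 0, "az": 0}, {"tx": 0.005, "ty": 0.022, "tz": 0, "ax": 0, "ay": 0, "az": 0}, {"tx": 0, "ty": 0, "tz": 0, "ax": 0, "ay": 0, "az": 0}, {"tx": 0, "ty": 0, "tz": 0, "ax": 0, "ay": 0, "az": 0}]}}

```text
clock: 13.9
tcp_pos: [0.6183, -0.0175, 0.1019]
tcp_rot: [3.141, 0.002, 0.276]
contact_force: [0.5, 0.3, -0.4]
opening: 0.0426
```

Run:
```python
from sp import *
c,p,d,P=look("w11"); spindle(c,p,P,(.6193,-.0162)); ring(c,p,P,.167,.022,(.6193,-.0162))
```

```text
13.9 [ 0.6183 -0.0175  0.1019] [3.1406e+00 1.7000e-03 2.7600e-01] [ 0.2   0.59 -0.34  1.64  0.23  0.95 -1.52] [ 0.52  0.3  -0.41] 0.042589591701941244
[296 162  52  24 105] [321.1 167.8] [ 0.6452 -0.0122  0.0479] topmid [ 0.6426 -0.0158  0.0483] [0.0095 0.0382 0.0045]
[ 286  196   85   87 1138] [325.2 226.9] [ 0.6367 -0.017   0.1481] topmid [ 0.6341 -0.0195  0.1603] [0.0129 0.0362 0.0062]
[ 265  266  105   67 2286] [308.1 306.8] [ 0.6091 -0.0158  0.1627] topmid [ 0.6108 -0.018   0.1624] [0.0248 0.0428 0.0046]
0.008 2559 [ 0.6232 -0.0158  0.012 ] [0.0726 0.0793 0.008 ] [ 0.637  -0.0131  0.0122]
0.026 114 [ 0.6283 -0.0098  0.0311] [0.0377 0.0446 0.0056] [ 0.625  -0.0099  0.0311]
0.04 3424 [ 0.6206 -0.0151  0.059 ] [0.0535 0.0555 0.0379] [ 0.6261 -0.0129  0.0509]
0.08 336 [ 0.6208 -0.0157  0.0847] [0.0133 0.0159 0.0094] [ 0.6226 -0.015   0.0843]
tip px 311.2651259829883 334.4642685191554 43617 [[ 0.53904161 -0.03654301  0.088     ]]
ring fit [ 0.6193 -0.0181  0.0205] 60 bbox [ 0.6193 -0.0182] z 0.1633
```

View pics/w11.png

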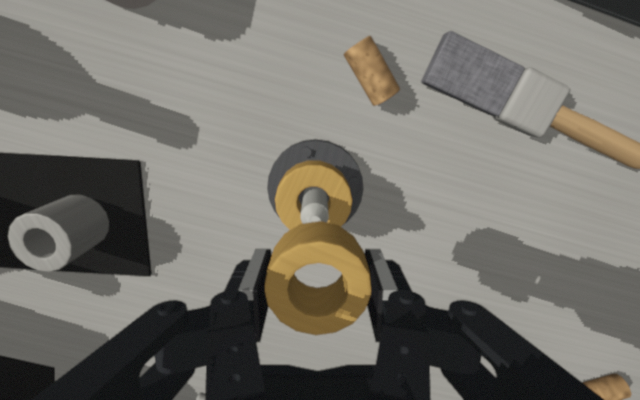

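>>> {"fn": "carry_out", "kwargs": {"motion": [{"tx": 0, "ty": 0.002, "tz": -0.015, "ax": 0, "ay": 0, "az": 0}, {"tx": 0, "ty": 0, "tz": -0.015, "ax": 0, "ay": 0, "az": 0}, {"tx": 0, "ty": 0, "tz": -0.015, "ax": 0, "ay": 0, "az": 0}, {"tx": 0, "ty": 0, "tz": -0.015, "ax": 0, "ay": 0, "az": 0}, {"tx": 0, "ty": 0, "tz": -0.013, "ax": 0, "ay": 0, "az": 0}, {"tx": 0, "ty": 0, "tz": -0.01, "ax": 0, "ay": 0, "az": 0}, {"tx": 0, "ty": 0, "tz": -0.004, "ax": 0, "ay": 0, "az": 0}, {"tx": 0, "ty": 0, "tz": 0, "ax": 0, "ay": 0, "az": 0}, {"tx": 0, "ty": 0, "tz": 0, "ax": 0, "ay": 0, "az": 0}]}}

```text
clock: 15.08
tcp_pos: [0.6193, -0.0135, 0.0161]
tcp_rot: [3.141, -0.001, 0.278]
contact_force: [0.4, 0.0, -0.3]
opening: 0.0424
```

Run:
```python
from sp import *
c,p,d,P=look("w12"); ring(c,p,P,.075,.022,(.6193,-.0162))
```

```text
15.075 [ 0.6193 -0.0135  0.0161] [ 3.1414e+00 -9.0000e-04  2.7770e-01] [ 0.17  0.69 -0.31  1.73  0.28  0.77 -1.57] [ 0.36  0.03 -0.27] 0.042413370267213854
[ 277  196   97   86 1712] [321.6 228.1] [ 0.6394 -0.0082  0.0576] topmid [ 0.635  -0.0145  0.0741] [0.0127 0.0376 0.0064]
[ 265  247  105   86 2324] [306.5 305.5] [ 0.6101 -0.01    0.0769] topmid [ 0.615  -0.0141  0.0766] [0.0316 0.0428 0.0049]
ring fit [ 0.6202 -0.0141  0.0214] 60 bbox [ 0.6201 -0.0143] z 0.0767
```

>>> {"fn": "carry_out", "kwargs": {"motion": [{"tx": -0.0005, "ty": -0.0015, "tz": -0.002, "ax": 0, "ay": 0, "az": 0}, {"tx": 0, "ty": 0, "tz": 0, "ax": 0, "ay": 0, "az": 0}]}}

```text
clock: 15.38
tcp_pos: [0.6182, -0.0154, 0.0135]
tcp_rot: [3.141, 0.0, 0.277]
contact_force: [0.7, -0.1, -1.8]
opening: 0.0429
```

>>> {"fn": "carry_out", "kwargs": {"motion": [{"tx": 0, "ty": 0, "tz": 0, "ax": 0, "ay": 0, "az": 0}, {"tx": 0, "ty": 0, "tz": 0, "ax": 0, "ay": 0, "az": 0}, {"tx": 0, "ty": 0, "tz": 0, "ax": 0, "ay": 0, "az": 0}, {"tx": 0, "ty": 0, "tz": 0, "ax": 0, "ay": 0, "az": 0}, {"tx": 0, "ty": 0, "tz": 0.03, "ax": 0, "ay": 0, "az": 0}, {"tx": 0, "ty": 0, "tz": 0.04, "ax": 0, "ay": 0, "az": 0}, {"tx": -0.01, "ty": 0.025, "tz": 0.02, "ax": 0, "ay": 0, "az": 0}, {"tx": -0.02, "ty": 0.045, "tz": 0, "ax": 0, "ay": 0, "az": 0}, {"tx": -0.02, "ty": 0.045, "tz": 0, "ax": 0, "ay": 0, "az": 0}, {"tx": -0.015, "ty": 0.025, "tz": 0, "ax": 0, "ay": 0, "az": 0}], "claw": 0}}

```text
clock: 16.62
tcp_pos: [0.5511, 0.1293, 0.1036]
tcp_rot: [-3.14, 0.0, 0.282]
contact_force: [0.0, -0.0, -0.6]
opening: 0.0853
```

Run:
```python
from sp import *
c,p,d,P=look("w13"); 
c=viewer.get_calibration("side");p,d=viewer.grab_frame("side");u,v=proj(c,[[.619,-.016,.04]])[0].astype(int)
cv2.imwrite("pics/s13.png",cv2.resize(p[v-50:v+50,u-50:u+50],None,fx=5,fy=5))
P=cloud(c,d); ring(c,p,P,.074,.022,(.619,-.016))
```

```text
16.625 [0.5511 0.1293 0.1036] [-3.1398e+00  2.0000e-04  2.8210e-01] [-0.04  0.52 -0.35  1.78  0.22  0.88 -1.78] [ 0.05 -0.05 -0.56] 0.0852907115338492
ring fit [ 0.618  -0.0158  0.0196] 53 bbox [ 0.6188 -0.0161] z 0.0741
```

View pics/s13.png

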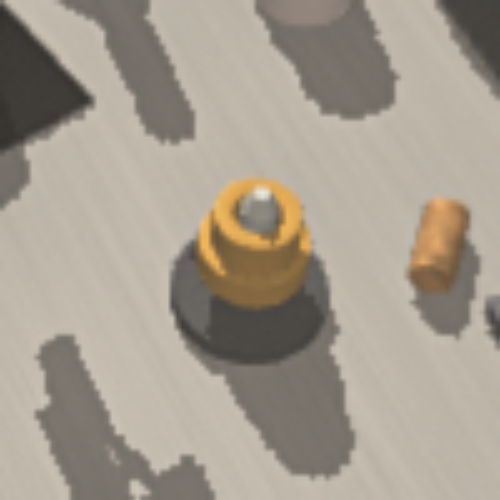

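View pics/w13.png

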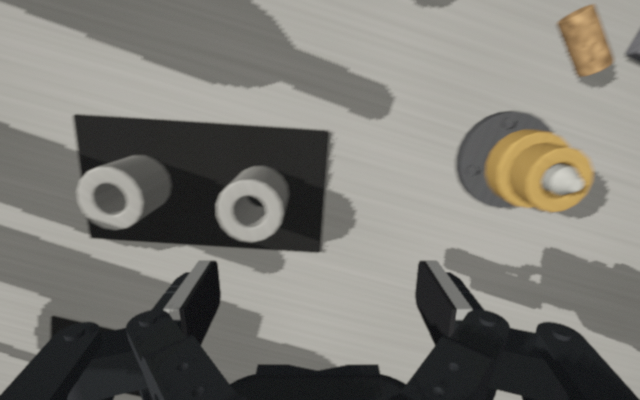

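```bash
cat >> sp.py <<'E'
def sleeve(P,z,box,r=.024,lim=.035):
    from scipy.optimize import least_squares
    m=(abs(P[...,2]-z)<.003)&(np.hypot(P[...,0]-box[0],P[...,1]-box[1])<lim)
    q=P[m][:,:2]; c0=(q.min(0)+q.max(0))/2
    a=np.degrees(np.arctan2(*(q-c0).T[::-1]))//6; R=np.hypot(*(q-c0).T)
    e=np.array([q[a==k][R[a==k].argmax()] for k in np.unique(a)])
    f=least_squares(lambda x:np.hypot(*(e-x[:2]).T)-x[2],[*c0,r],loss="soft_l1",f_scale=.001)
    print("sleeve fit",f.x.round(4),len(e),"bbox",c0.round(4),"z",np.median(P[m][:,2]).round(4)); return f.x
E
python3 - <<'E'
from sp import *
c,p,d,P=look("w14")
a=sleeve(P,.055,(.516,.271));b=sleeve(P,.055,(.536,.173)); print(np.arctan2(b[0]-a[0],a[1]-b[1]))
E
```

```text
16.725 [0.5503 0.1306 0.1037] [-3.1389e+00  7.0000e-04  2.8520e-01] [-0.04  0.52 -0.36  1.78  0.22  0.88 -1.78] [ 1.01  0.49 -0.51] 0.08534140592466012
sleeve fit [0.5161 0.2708 0.0235] 60 bbox [0.5161 0.2713] z 0.0548
sleeve fit [0.5352 0.1731 0.0235] 60 bbox [0.5351 0.1732] z 0.0549
0.19314072435489532
```

>>> {"fn": "carry_out", "kwargs": {"motion": [{"tx": -0.0015, "ty": 0.004, "tz": 0, "ax": 0, "ay": 0, "az": 8.5}, {"tx": -0.0015, "ty": 0.004, "tz": 0, "ax": 0, "ay": 0, "az": 8.5}, {"tx": -0.0015, "ty": 0.004, "tz": 0, "ax": 0, "ay": 0, "az": 8.5}, {"tx": -0.0015, "ty": 0.004, "tz": 0, "ax": 0, "ay": 0, "az": 8.5}, {"tx": -0.0015, "ty": 0.004, "tz": 0, "ax": 0, "ay": 0, "az": 8.5}, {"tx": -0.0015, "ty": 0.004, "tz": 0, "ax": 0, "ay": 0, "az": 8.5}, {"tx": -0.0015, "ty": 0.004, "tz": 0, "ax": 0, "ay": 0, "az": 8.5}, {"tx": -0.0015, "ty": 0.004, "tz": 0, "ax": 0, "ay": 0, "az": 8.5}, {"tx": -0.0015, "ty": 0.004, "tz": 0, "ax": 0, "ay": 0, "az": 8.5}, {"tx": -0.0015, "ty": 0.004, "tz": 0, "ax": 0, "ay": 0, "az": 8.5}]}}

```text
clock: 18.02
tcp_pos: [0.5386, 0.164, 0.1032]
tcp_rot: [-3.141, 0.001, 1.765]
contact_force: [-0.2, -0.1, -0.8]
opening: 0.0857
```

>>> {"fn": "carry_out", "kwargs": {"motion": [{"tx": 0, "ty": 0, "tz": 0, "ax": 0, "ay": 0, "az": 0}, {"tx": 0, "ty": 0, "tz": 0, "ax": 0, "ay": 0, "az": 0}]}}

```text
clock: 18.27
tcp_pos: [0.5385, 0.1642, 0.1033]
tcp_rot: [-3.141, 0.0, 1.757]
contact_force: [-0.1, 0.1, 1.0]
opening: 0.0853
```

Run:
```python
from sp import *
c,p,d,P=look("w15")
a=sleeve(P,.055,(.516,.271));b=sleeve(P,.055,(.536,.173))
o=bot.observe();print(o["tcp_pos"],o["contact_force"])
```

```text
18.275 [0.5385 0.1642 0.1033] [-3.1412e+00  3.0000e-04  1.7571e+00] [ 0.14  0.59 -0.77  1.79  0.49  0.96 -0.64] [-0.14  0.1   0.99] 0.08534260451575212
sleeve fit [0.5159 0.2708 0.0235] 60 bbox [0.5157 0.2707] z 0.055
sleeve fit [0.5347 0.1736 0.0235] 60 bbox [0.5347 0.1737] z 0.0549
[0.53853114 0.16436991 0.10342956] [ 0.25194983 -0.72347098  0.51883958]
```

View pics/w15.png

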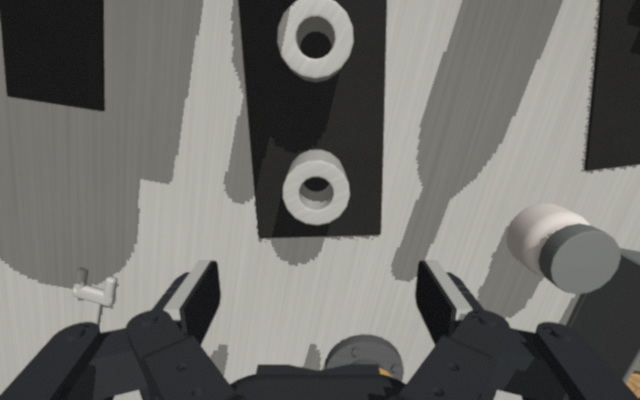

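>>> {"fn": "carry_out", "kwargs": {"motion": [{"tx": -0.004, "ty": 0.0095, "tz": -0.01, "ax": 0, "ay": 0, "az": 0}, {"tx": 0, "ty": 0, "tz": -0.02, "ax": 0, "ay": 0, "az": 0}, {"tx": 0, "ty": 0, "tz": -0.02, "ax": 0, "ay": 0, "az": 0}, {"tx": 0, "ty": 0, "tz": 0, "ax": 0, "ay": 0, "az": 0}, {"tx": 0, "ty": 0, "tz": 0, "ax": 0, "ay": 0, "az": 0}]}}

```text
clock: 18.95
tcp_pos: [0.5343, 0.1751, 0.0539]
tcp_rot: [3.141, -0.0, 1.762]
contact_force: [1.3, -0.2, -0.0]
opening: 0.0855
```

Run:
```python
from sp import *
c,p,d,P=look("w16")
b=sleeve(P,.055,(.536,.173))
```

```text
18.95 [0.5343 0.1751 0.0539] [ 3.1413e+00 -4.0000e-04  1.7615e+00] [ 0.09  0.65 -0.72  1.84  0.55  0.86 -0.71] [ 1.3  -0.15 -0.02] 0.08545136463793974
sleeve fit [0.5346 0.1736 0.0236] 60 bbox [0.5347 0.1737] z 0.055
```

>>> {"fn": "carry_out", "kwargs": {"motion": [{"tx": 0, "ty": -0.001, "tz": -0.02, "ax": 0, "ay": 0, "az": 0}, {"tx": 0, "ty": 0, "tz": -0.025, "ax": 0, "ay": 0, "az": 0}, {"tx": 0, "ty": 0, "tz": -0.02, "ax": 0, "ay": 0, "az": 0}, {"tx": 0, "ty": 0, "tz": -0.014, "ax": 0, "ay": 0, "az": 0}, {"tx": 0, "ty": 0, "tz": 0, "ax": 0, "ay": 0, "az": 0}, {"tx": 0, "ty": 0, "tz": 0, "ax": 0, "ay": 0, "az": 0}]}}

```text
clock: 19.75
tcp_pos: [0.5349, 0.1738, -0.0247]
tcp_rot: [3.14, -0.0, 1.761]
contact_force: [-0.4, 0.7, 0.3]
opening: 0.0856
```

>>> {"fn": "carry_out", "kwargs": {"motion": [{"tx": 0, "ty": 0, "tz": 0, "ax": 0, "ay": 0, "az": 0}, {"tx": 0, "ty": 0, "tz": 0, "ax": 0, "ay": 0, "az": 0}, {"tx": 0, "ty": 0, "tz": 0, "ax": 0, "ay": 0, "az": 0}, {"tx": 0, "ty": 0, "tz": 0, "ax": 0, "ay": 0, "az": 0}], "claw": 255, "force": 60}}

```text
clock: 20.25
tcp_pos: [0.535, 0.1736, -0.0245]
tcp_rot: [3.14, 0.0, 1.761]
contact_force: [-0.4, -0.9, 5.7]
opening: 0.0474
```

Run:
```python
from station import bot
o=bot.observe(); print(o["tcp_pos"],o["contact_force"],o["tau"].round(2),o["opening"])
```

```text
[ 0.53504577  0.17362931 -0.02450141] [-0.42412772 -0.92718028  5.66840048] [ -0.36 -58.94  -8.86 -13.35   0.09  -0.31   0.07] 0.04735563455582738
```

>>> {"fn": "carry_out", "kwargs": {"motion": [{"tx": 0, "ty": 0, "tz": 0.008, "ax": 0, "ay": 0, "az": 0}, {"tx": 0, "ty": 0, "tz": 0.016, "ax": 0, "ay": 0, "az": 0}, {"tx": 0, "ty": 0, "tz": 0.016, "ax": 0, "ay": 0, "az": 0}, {"tx": 0, "ty": 0, "tz": 0, "ax": 0, "ay": 0, "az": 0}, {"tx": 0, "ty": 0, "tz": 0, "ax": 0, "ay": 0, "az": 0}, {"tx": 0, "ty": 0, "tz": 0, "ax": 0, "ay": 0, "az": 0}, {"tx": 0, "ty": 0, "tz": 0, "ax": 0, "ay": 0, "az": 0}]}}

```text
clock: 21.12
tcp_pos: [0.5341, 0.1734, 0.0141]
tcp_rot: [-3.141, 0.0, 1.761]
contact_force: [0.1, -0.8, -4.5]
opening: 0.0473
```

```bash
cat > wt.py <<'E'
from h import *
F=[];T=[]
for i in range(10):
    o=bot.observe();F.append(o["contact_force"]);T.append(o["tau"]);viewer.grab_frame("side")
F=np.array(F);T=np.array(T);print(o["clock"],o["tcp_pos"].round(4),F.mean(0).round(2),F.std(0).round(2),T.mean(0).round(2),o["opening"])
E
python3 wt.py
python3 - <<'E'
from sp import *
c,p,d,P=look("w17"); sleeve(P,.095,(.5346,.1736))
E
```

```text
21.575 [0.5344 0.1735 0.0145] [-0.11 -0.17 -4.41] [0.38 0.49 0.4 ] [ 1.000e-02 -6.275e+01 -1.021e+01 -1.704e+01  1.000e-02  0.000e+00
 -0.000e+00] 0.04726658622450207
21.625 [0.5344 0.1735 0.0146] [-3.1416 -0.      1.7613] [ 0.07  0.69 -0.68  1.88  0.61  0.78 -0.76] [-0.31  0.09 -5.41] 0.04717105998556571
sleeve fit [0.5334 0.1738 0.0239] 60 bbox [0.5326 0.1742] z 0.094
```

View pics/w17.png

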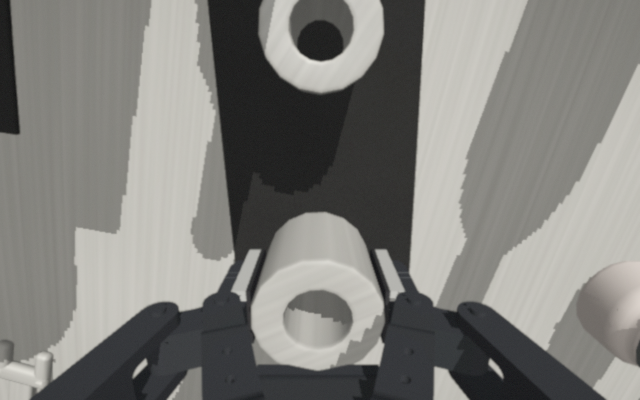

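>>> {"fn": "carry_out", "kwargs": {"motion": [{"tx": 0, "ty": 0, "tz": -0.014, "ax": 0, "ay": 0, "az": 0}, {"tx": 0, "ty": 0, "tz": -0.014, "ax": 0, "ay": 0, "az": 0}, {"tx": 0, "ty": 0, "tz": -0.008, "ax": 0, "ay": 0, "az": 0}, {"tx": 0, "ty": 0, "tz": -0.003, "ax": 0, "ay": 0, "az": 0}, {"tx": 0, "ty": 0, "tz": -0.001, "ax": 0, "ay": 0, "az": 0}, {"tx": 0, "ty": 0, "tz": 0, "ax": 0, "ay": 0, "az": 0}, {"tx": 0, "ty": 0, "tz": 0, "ax": 0, "ay": 0, "az": 0}]}}

```text
clock: 22.55
tcp_pos: [0.5336, 0.1731, -0.0245]
tcp_rot: [-3.141, 0.001, 1.762]
contact_force: [-6.0, -3.1, 9.6]
opening: 0.0478
```

>>> {"fn": "carry_out", "kwargs": {"motion": [{"tx": 0, "ty": 0, "tz": 0, "ax": 0, "ay": 0, "az": 0}, {"tx": 0, "ty": 0, "tz": 0, "ax": 0, "ay": 0, "az": 0}, {"tx": 0, "ty": 0, "tz": 0, "ax": 0, "ay": 0, "az": 0}, {"tx": 0, "ty": 0, "tz": 0, "ax": 0, "ay": 0, "az": 0}, {"tx": 0, "ty": 0, "tz": 0.025, "ax": 0, "ay": 0, "az": 0}, {"tx": 0, "ty": 0, "tz": 0.035, "ax": 0, "ay": 0, "az": 0}, {"tx": 0, "ty": 0, "tz": 0.02, "ax": 0, "ay": 0, "az": 0}, {"tx": 0, "ty": 0, "tz": 0, "ax": 0, "ay": 0, "az": 0}], "claw": 0}}

```text
clock: 23.55
tcp_pos: [0.5353, 0.1739, 0.0559]
tcp_rot: [3.139, -0.0, 1.761]
contact_force: [-0.1, 0.0, 0.5]
opening: 0.0855
```

```bash
python3 wt.py
python3 - <<'E'
from sp import *
c,p,d,P=look("w18"); sleeve(P,.055,(.5346,.1736));sleeve(P,.055,(.516,.271))
E
```

```text
24.0 [0.5341 0.1734 0.054 ] [-0.01 -0.06  0.07] [0.37 0.47 0.5 ] [ 3.000e-02 -5.919e+01 -9.850e+00 -1.807e+01 -2.000e-02  4.000e-02
  3.000e-02] 0.08511065505423518
24.05 [0.5342 0.1735 0.0542] [-3.1409e+00 -1.0000e-04  1.7614e+00] [ 0.1   0.65 -0.73  1.85  0.55  0.86 -0.71] [-0.19  0.67  1.61] 0.08536771579625062
sleeve fit [0.5327 0.1731 0.0235] 60 bbox [0.5326 0.1731] z 0.055
sleeve fit [0.5159 0.2705 0.0234] 60 bbox [0.516 0.27 ] z 0.055
```

View pics/w18.png

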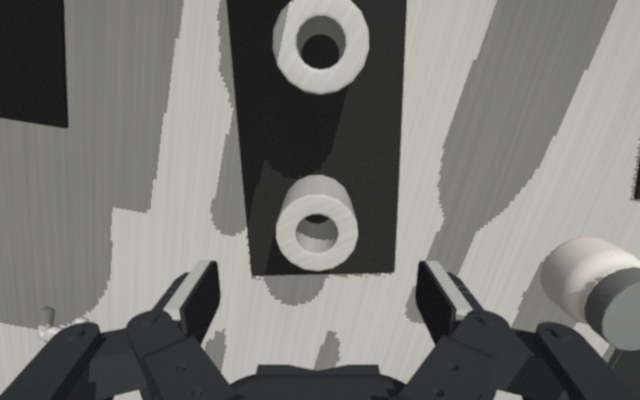

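>>> {"fn": "carry_out", "kwargs": {"motion": [{"tx": -0.003, "ty": 0.015, "tz": 0, "ax": 0, "ay": 0, "az": 0}, {"tx": -0.005, "ty": 0.03, "tz": 0, "ax": 0, "ay": 0, "az": 0}, {"tx": -0.005, "ty": 0.03, "tz": 0, "ax": 0, "ay": 0, "az": 0}, {"tx": -0.004, "ty": 0.017, "tz": 0, "ax": 0, "ay": 0, "az": 0}, {"tx": -0.001, "ty": 0.005, "tz": 0, "ax": 0, "ay": 0, "az": 0}, {"tx": 0, "ty": 0, "tz": 0, "ax": 0, "ay": 0, "az": 0}, {"tx": 0, "ty": 0, "tz": 0, "ax": 0, "ay": 0, "az": 0}]}}

```text
clock: 24.98
tcp_pos: [0.5168, 0.269, 0.0544]
tcp_rot: [-3.141, 0.001, 1.76]
contact_force: [-0.0, -1.0, 0.7]
opening: 0.0851
```

Run:
```python
from sp import *
c,p,d,P=look("w19"); sleeve(P,.055,(.516,.271));print(bot.observe()["tcp_pos"])
```

```text
24.975 [0.5168 0.269  0.0544] [-3.1413e+00  1.0000e-03  1.7597e+00] [-0.09  0.67 -0.71  1.79  0.55  0.89 -0.86] [-0.05 -0.99  0.66] 0.08509662488241977
sleeve fit [0.5158 0.2718 0.0236] 60 bbox [0.5157 0.2718] z 0.0549
[0.51681287 0.26910546 0.05444857]
```

>>> {"fn": "carry_out", "kwargs": {"motion": [{"tx": -0.001, "ty": 0.0015, "tz": -0.02, "ax": 0, "ay": 0, "az": 0}, {"tx": 0, "ty": 0, "tz": -0.025, "ax": 0, "ay": 0, "az": 0}, {"tx": 0, "ty": 0, "tz": -0.02, "ax": 0, "ay": 0, "az": 0}, {"tx": 0, "ty": 0, "tz": -0.014, "ax": 0, "ay": 0, "az": 0}, {"tx": 0, "ty": 0, "tz": 0, "ax": 0, "ay": 0, "az": 0}, {"tx": 0, "ty": 0, "tz": 0, "ax": 0, "ay": 0, "az": 0}]}}

```text
clock: 25.78
tcp_pos: [0.5158, 0.2722, -0.0238]
tcp_rot: [3.141, -0.0, 1.761]
contact_force: [-0.3, -0.3, -0.8]
opening: 0.0854
```

>>> {"fn": "carry_out", "kwargs": {"motion": [{"tx": 0, "ty": 0, "tz": 0, "ax": 0, "ay": 0, "az": 0}, {"tx": 0, "ty": 0, "tz": 0, "ax": 0, "ay": 0, "az": 0}, {"tx": 0, "ty": 0, "tz": 0, "ax": 0, "ay": 0, "az": 0}, {"tx": 0, "ty": 0, "tz": 0, "ax": 0, "ay": 0, "az": 0}], "claw": 255, "force": 60}}

```text
clock: 26.28
tcp_pos: [0.5158, 0.2721, -0.0235]
tcp_rot: [3.14, 0.0, 1.761]
contact_force: [-0.7, -1.3, 7.5]
opening: 0.0477
```

>>> {"fn": "carry_out", "kwargs": {"motion": [{"tx": 0, "ty": 0, "tz": 0.008, "ax": 0, "ay": 0, "az": 0}, {"tx": 0, "ty": 0, "tz": 0.016, "ax": 0, "ay": 0, "az": 0}, {"tx": 0, "ty": 0, "tz": 0.016, "ax": 0, "ay": 0, "az": 0}, {"tx": 0, "ty": 0, "tz": 0, "ax": 0, "ay": 0, "az": 0}, {"tx": 0, "ty": 0, "tz": 0, "ax": 0, "ay": 0, "az": 0}, {"tx": 0, "ty": 0, "tz": 0, "ax": 0, "ay": 0, "az": 0}, {"tx": 0, "ty": 0, "tz": 0, "ax": 0, "ay": 0, "az": 0}]}}

```text
clock: 27.15
tcp_pos: [0.5151, 0.2718, 0.0151]
tcp_rot: [-3.141, 0.0, 1.761]
contact_force: [-0.1, 0.8, -2.2]
opening: 0.0474
```

```bash
python3 wt.py
python3 - <<'E'
from sp import *
c,p,d,P=look("w20"); sleeve(P,.095,(.516,.271))
E
```

```text
27.6 [0.5153 0.272  0.0155] [-0.11 -0.03 -2.44] [0.36 0.64 0.48] [ 1.000e-02 -6.372e+01 -1.022e+01 -1.718e+01  1.000e-02  0.000e+00
 -0.000e+00] 0.047210778332532094
27.65 [0.5154 0.272  0.0156] [ 3.1416 -0.      1.7613] [-0.12  0.71 -0.67  1.82  0.6   0.82 -0.9 ] [-0.2   0.09 -3.58] 0.04735329159035238
sleeve fit [0.5145 0.2718 0.024 ] 60 bbox [0.5137 0.2725] z 0.094
```

View pics/w20.png

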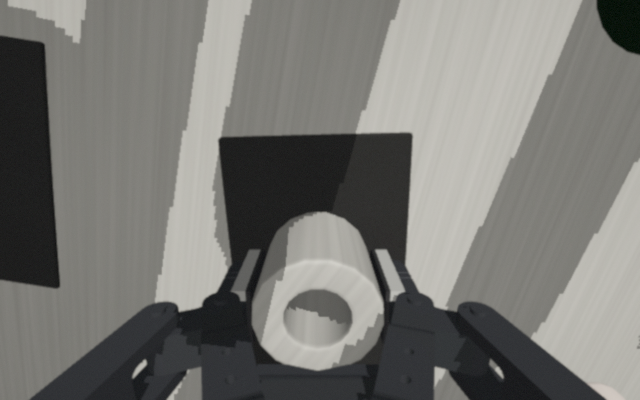

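>>> {"fn": "carry_out", "kwargs": {"motion": [{"tx": 0, "ty": 0, "tz": -0.014, "ax": 0, "ay": 0, "az": 0}, {"tx": 0, "ty": 0, "tz": -0.014, "ax": 0, "ay": 0, "az": 0}, {"tx": 0, "ty": 0, "tz": -0.008, "ax": 0, "ay": 0, "az": 0}, {"tx": 0, "ty": 0, "tz": -0.003, "ax": 0, "ay": 0, "az": 0}, {"tx": 0, "ty": 0, "tz": -0.001, "ax": 0, "ay": 0, "az": 0}, {"tx": 0, "ty": 0, "tz": 0, "ax": 0, "ay": 0, "az": 0}, {"tx": 0, "ty": 0, "tz": 0, "ax": 0, "ay": 0, "az": 0}]}}

```text
clock: 28.58
tcp_pos: [0.5146, 0.2714, -0.0235]
tcp_rot: [-3.141, 0.001, 1.762]
contact_force: [-5.4, -4.4, 11.9]
opening: 0.0475
```

>>> {"fn": "carry_out", "kwargs": {"motion": [{"tx": 0, "ty": 0, "tz": 0, "ax": 0, "ay": 0, "az": 0}, {"tx": 0, "ty": 0, "tz": 0, "ax": 0, "ay": 0, "az": 0}, {"tx": 0, "ty": 0, "tz": 0, "ax": 0, "ay": 0, "az": 0}, {"tx": 0, "ty": 0, "tz": 0, "ax": 0, "ay": 0, "az": 0}, {"tx": 0, "ty": 0, "tz": 0.025, "ax": 0, "ay": 0, "az": 0}, {"tx": 0, "ty": 0, "tz": 0.035, "ax": 0, "ay": 0, "az": 0}, {"tx": 0, "ty": 0, "tz": 0.02, "ax": 0, "ay": 0, "az": 0}, {"tx": 0, "ty": 0, "tz": 0, "ax": 0, "ay": 0, "az": 0}], "claw": 0}}

```text
clock: 29.58
tcp_pos: [0.5163, 0.2726, 0.0569]
tcp_rot: [3.139, -0.001, 1.761]
contact_force: [-0.3, -0.3, 0.3]
opening: 0.0854
```

>>> {"fn": "carry_out", "kwargs": {"motion": [{"tx": 0.003, "ty": -0.016, "tz": 0, "ax": 0, "ay": 0, "az": 0}, {"tx": 0.005, "ty": -0.03, "tz": 0, "ax": 0, "ay": 0, "az": 0}, {"tx": 0.005, "ty": -0.03, "tz": 0, "ax": 0, "ay": 0, "az": 0}, {"tx": 0.004, "ty": -0.018, "tz": 0, "ax": 0, "ay": 0, "az": 0}, {"tx": 0.001, "ty": -0.005, "tz": 0, "ax": 0, "ay": 0, "az": 0}, {"tx": 0, "ty": 0, "tz": 0, "ax": 0, "ay": 0, "az": 0}, {"tx": 0, "ty": 0, "tz": 0, "ax": 0, "ay": 0, "az": 0}]}}

```text
clock: 30.45
tcp_pos: [0.5331, 0.1744, 0.0557]
tcp_rot: [3.141, -0.001, 1.763]
contact_force: [-0.5, 1.1, -0.5]
opening: 0.0853
```

Run:
```python
from sp import *
c,p,d,P=look("w21"); sleeve(P,.055,(.5327,.1731));sleeve(P,.055,(.516,.271));print(bot.observe()["tcp_pos"])
```

```text
30.45 [0.5331 0.1744 0.0557] [ 3.1414e+00 -9.0000e-04  1.7630e+00] [ 0.1   0.64 -0.73  1.85  0.55  0.86 -0.71] [-0.46  1.09 -0.49] 0.08534404822329533
sleeve fit [0.5327 0.1732 0.0236] 60 bbox [0.5327 0.1732] z 0.0549
sleeve fit [0.5141 0.2701 0.0235] 60 bbox [0.5139 0.27  ] z 0.055
[0.5330733  0.17432411 0.05567477]
```

View pics/w21.png

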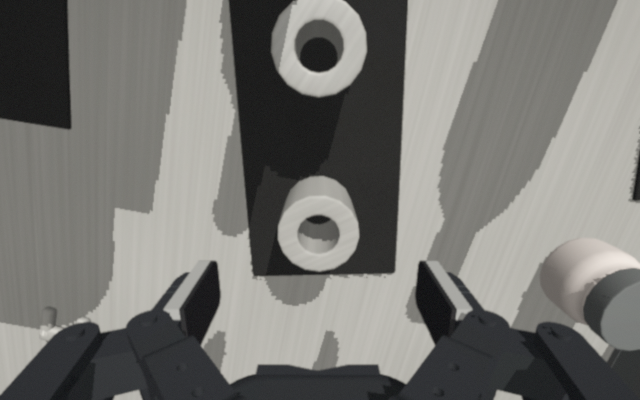

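>>> {"fn": "carry_out", "kwargs": {"motion": [{"tx": 0, "ty": -0.001, "tz": -0.02, "ax": 0, "ay": 0, "az": 0}, {"tx": 0, "ty": 0, "tz": -0.025, "ax": 0, "ay": 0, "az": 0}, {"tx": 0, "ty": 0, "tz": -0.02, "ax": 0, "ay": 0, "az": 0}, {"tx": 0, "ty": 0, "tz": -0.014, "ax": 0, "ay": 0, "az": 0}, {"tx": 0, "ty": 0, "tz": 0, "ax": 0, "ay": 0, "az": 0}, {"tx": 0, "ty": 0, "tz": 0, "ax": 0, "ay": 0, "az": 0}]}}

```text
clock: 31.25
tcp_pos: [0.5337, 0.1725, -0.0228]
tcp_rot: [3.141, -0.0, 1.762]
contact_force: [0.4, 0.0, -0.2]
opening: 0.0855
```

>>> {"fn": "carry_out", "kwargs": {"motion": [{"tx": 0, "ty": 0, "tz": 0, "ax": 0, "ay": 0, "az": 0}, {"tx": 0, "ty": 0, "tz": 0, "ax": 0, "ay": 0, "az": 0}, {"tx": 0, "ty": 0, "tz": 0, "ax": 0, "ay": 0, "az": 0}, {"tx": 0, "ty": 0, "tz": 0, "ax": 0, "ay": 0, "az": 0}], "claw": 255, "force": 70}}

```text
clock: 31.75
tcp_pos: [0.5339, 0.1721, -0.0225]
tcp_rot: [3.14, 0.0, 1.761]
contact_force: [-0.9, -0.0, 6.0]
opening: 0.0473
```

>>> {"fn": "carry_out", "kwargs": {"motion": [{"tx": 0, "ty": 0, "tz": 0.008, "ax": 0, "ay": 0, "az": 0}, {"tx": 0, "ty": 0, "tz": 0.02, "ax": 0, "ay": 0, "az": 0}, {"tx": 0, "ty": 0, "tz": 0.03, "ax": 0, "ay": 0, "az": 0}, {"tx": 0, "ty": 0, "tz": 0.035, "ax": 0, "ay": 0, "az": 0}, {"tx": 0, "ty": 0, "tz": 0.03, "ax": 0, "ay": 0, "az": 0}, {"tx": 0, "ty": 0, "tz": 0.015, "ax": 0, "ay": 0, "az": 0}, {"tx": 0, "ty": 0, "tz": 0, "ax": 0, "ay": 0, "az": 0}]}}

```text
clock: 32.62
tcp_pos: [0.5336, 0.1719, 0.115]
tcp_rot: [3.141, 0.0, 1.761]
contact_force: [-0.1, -0.3, -5.1]
opening: 0.0468
```

Run:
```python
from sp import *
c,p,d,P=look("w22"); sleeve(P,.19,(.532,.173),lim=.03)
```

```text
32.625 [0.5336 0.1719 0.115 ] [3.1405e+00 1.0000e-04 1.7610e+00] [ 0.14  0.57 -0.78  1.78  0.48  0.98 -0.64] [-0.09 -0.27 -5.15] 0.04678091062615762
sleeve fit [0.5325 0.1729 0.0243] 60 bbox [0.5307 0.1733] z 0.1922
```

>>> {"fn": "carry_out", "kwargs": {"motion": [{"tx": 0.007, "ty": -0.015, "tz": 0, "ax": 0, "ay": 0, "az": 0}, {"tx": 0.015, "ty": -0.034, "tz": 0, "ax": 0, "ay": 0, "az": 0}, {"tx": 0.02, "ty": -0.042, "tz": 0, "ax": 0, "ay": 0, "az": 0}, {"tx": 0.02, "ty": -0.042, "tz": 0, "ax": 0, "ay": 0, "az": 0}, {"tx": 0.017, "ty": -0.037, "tz": 0, "ax": 0, "ay": 0, "az": 0}, {"tx": 0.008, "ty": -0.019, "tz": 0, "ax": 0, "ay": 0, "az": 0}, {"tx": 0, "ty": 0, "tz": 0, "ax": 0, "ay": 0, "az": 0}, {"tx": 0, "ty": 0, "tz": 0, "ax": 0, "ay": 0, "az": 0}]}}

```text
clock: 33.67
tcp_pos: [0.6196, -0.0154, 0.1142]
tcp_rot: [-3.141, -0.001, 1.763]
contact_force: [-0.8, 0.2, -4.5]
opening: 0.0471
```

Run:
```python
from sp import *
c,p,d,P=look("w23"); sleeve(P,.19,(.6195,-.016),lim=.03);spindle(c,p,P,(.6193,-.016))
```

```text
33.675 [ 0.6196 -0.0154  0.1142] [-3.1408e+00 -1.5000e-03  1.7631e+00] [ 0.44  0.66 -0.77  1.62  0.51  1.07 -0.29] [-0.76  0.18 -4.48] 0.047096519661199335
[289 160  32  20  87] [303.3 166.3] [0.6032 0.0081 0.0473] topmid [0.6044 0.0045 0.0483] [0.0199 0.0168 0.005 ]
[284 171  68  45 510] [315. 186.] [0.6122 0.0011 0.0637] topmid [ 0.6181 -0.0076  0.0723] [0.0428 0.0271 0.0059]
sleeve fit [ 0.6184 -0.0145  0.0244] 60 bbox [ 0.6177 -0.0148] z 0.1915
0.008 2270 [ 0.6192 -0.0115  0.012 ] [0.0794 0.0716 0.008 ] [0.6159 0.0013 0.0122]
0.026 36 [ 0.616  -0.0052  0.0315] [0.0462 0.0363 0.0049] [0.612  0.0016 0.0324]
0.04 2956 [ 0.619  -0.0086  0.059 ] [0.0552 0.0433 0.0378] [ 0.6169 -0.003   0.062 ]
0.08 99 [ 0.6188 -0.0105  0.0826] [0.0138 0.0058 0.0052] [ 0.6179 -0.0098  0.082 ]
tip px 318.6321897587295 330.3036546879772 49115 [[ 0.63631265 -0.10134203  0.088     ]]
```

View pics/w23.png

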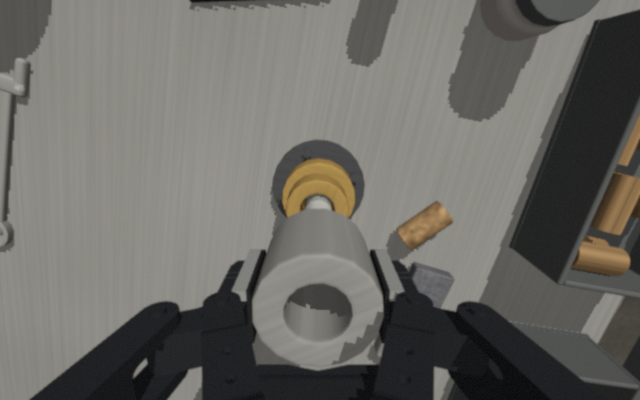

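>>> {"fn": "carry_out", "kwargs": {"motion": [{"tx": 0.001, "ty": -0.0015, "tz": -0.01, "ax": 0, "ay": 0, "az": 0}, {"tx": 0, "ty": 0, "tz": -0.01, "ax": 0, "ay": 0, "az": 0}, {"tx": 0, "ty": 0, "tz": -0.0035, "ax": 0, "ay": 0, "az": 0}, {"tx": 0, "ty": 0, "tz": 0, "ax": 0, "ay": 0, "az": 0}, {"tx": 0, "ty": 0, "tz": 0, "ax": 0, "ay": 0, "az": 0}, {"tx": 0, "ty": 0, "tz": 0, "ax": 0, "ay": 0, "az": 0}]}}

```text
clock: 34.48
tcp_pos: [0.6216, -0.0185, 0.0914]
tcp_rot: [3.141, 0.0, 1.761]
contact_force: [-0.9, 0.6, -3.4]
opening: 0.0472
```

Run:
```python
from sp import *
c,p,d,P=look("w24"); sleeve(P,.168,(.6195,-.016),lim=.03)
for n in ("side","top"):
    c=viewer.get_calibration(n);p,d=viewer.grab_frame(n);cv2.imwrite(f"pics/{n}24.png",p)
    P=cloud(c,d)
    u,v=proj(c,[[.619,-.016,.1]])[0].astype(int)
    cv2.imwrite(f"pics/{n}24c.png",cv2.resize(p[max(0,v-55):v+55,u-55:u+55],None,fx=5,fy=5))
    if n=="side": ring(c,p,P,.074,.022,(.619,-.016))
    try: sleeve(P,.055,(.514,.270),lim=.03)
    except Exception as e: print(e)
```

```text
34.475 [ 0.6216 -0.0185  0.0914] [3.1411e+00 1.0000e-04 1.7612e+00] [ 0.43  0.68 -0.76  1.64  0.53  1.03 -0.3 ] [-0.91  0.55 -3.41] 0.04723603566268653
[283 161  59  23 176] [308.7 167.1] [0.6073 0.0102 0.0463] topmid [0.6124 0.0043 0.0484] [0.0364 0.0176 0.0054]
[277 170  78  50 711] [312.7 188.7] [0.6132 0.0016 0.0636] topmid [ 0.6172 -0.0075  0.0723] [0.041  0.0268 0.0059]
[288 191  54  22 185] [314.4 201.5] [ 0.617  -0.0052  0.074 ] topmid [ 0.6174 -0.0073  0.0739] [0.0325 0.0168 0.0038]
sleeve fit [ 0.6206 -0.0175  0.0244] 60 bbox [ 0.6184 -0.0173] z 0.1687
ring fit [ 0.6175 -0.0167  0.0193] 48 bbox [ 0.618  -0.0162] z 0.0742
sleeve fit [0.5136 0.2699 0.0225] 54 bbox [0.5136 0.271 ] z 0.0549
sleeve fit [0.514  0.2716 0.0221] 60 bbox [0.5149 0.2711] z 0.0551
```

View pics/side24c.png

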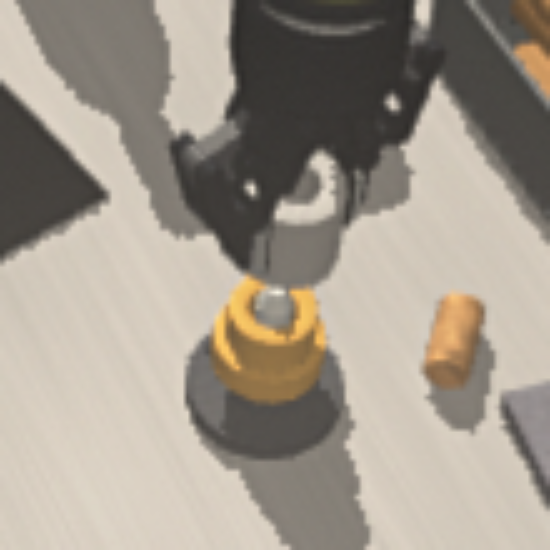

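View pics/side24.png

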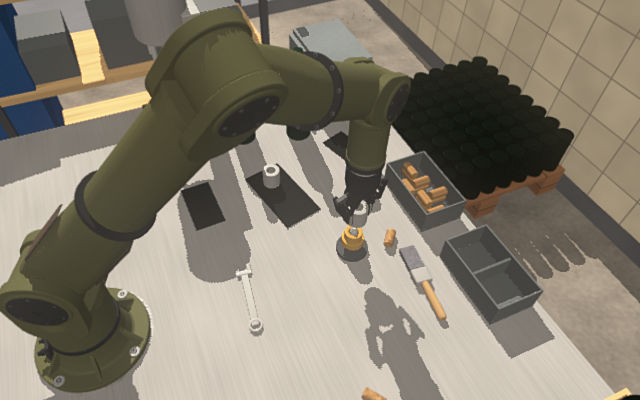

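>>> {"fn": "carry_out", "kwargs": {"motion": [{"tx": -0.001, "ty": 0.0012, "tz": 0, "ax": 0, "ay": 0, "az": 0}, {"tx": 0, "ty": 0, "tz": 0, "ax": 0, "ay": 0, "az": 0}, {"tx": 0, "ty": 0, "tz": 0, "ax": 0, "ay": 0, "az": 0}, {"tx": 0, "ty": 0, "tz": 0, "ax": 0, "ay": 0, "az": 0}]}}

```text
clock: 35.12
tcp_pos: [0.6204, -0.0174, 0.0911]
tcp_rot: [-3.142, 0.0, 1.761]
contact_force: [-0.0, 1.1, -4.5]
opening: 0.0469
```

Run:
```python
from sp import *
for i in range(2):
    c,p,d,P=look("w25"); sleeve(P,.168,(.6195,-.016),lim=.03)
```

```text
35.125 [ 0.6204 -0.0174  0.0911] [-3.1416  0.      1.7612] [ 0.43  0.68 -0.76  1.65  0.53  1.03 -0.31] [-0.03  1.11 -4.47] 0.046894312636145734
[279 162  74  59 936] [313.2 186.9] [0.6111 0.0027 0.0592] topmid [ 0.6182 -0.0072  0.0723] [0.0431 0.0264 0.0058]
sleeve fit [ 0.6193 -0.0164  0.0244] 60 bbox [ 0.618  -0.0163] z 0.1684
35.175 [ 0.6204 -0.0174  0.0911] [-3.1416 -0.      1.7613] [ 0.43  0.68 -0.76  1.65  0.53  1.03 -0.31] [-0.1   0.07 -4.3 ] 0.04663613663526771
[285 163  58  22 184] [310.7 169. ] [0.6077 0.0103 0.0462] topmid [0.6127 0.0046 0.0483] [0.0366 0.0168 0.0054]
[278 172  78  48 825] [312.9 192.3] [ 6.109e-01 -1.000e-04  6.450e-02] topmid [ 0.6183 -0.007   0.0727] [0.0431 0.0257 0.0057]
[314 193  25  17 116] [327.9 200.1] [ 0.6237 -0.0023  0.0741] topmid [ 0.6222 -0.0032  0.0737] [0.0153 0.0091 0.0039]
sleeve fit [ 0.6191 -0.0164  0.0244] 60 bbox [ 0.6178 -0.0165] z 0.1684
```

View pics/top24.png

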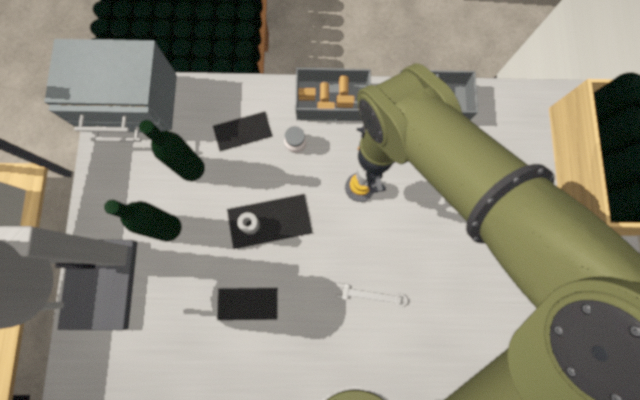

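```bash
python3 -c "
from station import bot
print(bot.job_done())"
```

```text
the job is handed in; nothing more can be done
None
```

I handed the job in at about 35 s of robot time. My last checks passed; `job_done` gave no verdict.

- **Rings:** both are threaded and fully home. The wide ring's top measured 0.050 m and the narrow ring's 0.074 m, which are the seated heights.
- **Sleeves:** the one at the spindle end of the pad read about 4.4 N (0.45 kg) and the other about 2.4 N (0.25 kg). I set each back upright on the pad after lifting it. The lighter one still stands there.
- **Final pose:** the heavier sleeve is held at 70 N. It measured (0.619, -0.016), within 1 mm of the spindle axis, and the tool tilt reads zero. Its underside is about 0.118 m up, about 30 mm above the tip.
- **Bottles:** both were standing in the last top picture.

- **TCP height disagreed:** the reported TCP height was about 40 mm below where the camera images put the fingertips. My first grasp therefore closed in the air above the wide ring without disturbing it. I corrected the height from the depth images and redid the grasp.
- **TCP position disagreed:** the reported TCP and the camera-measured part centres differed by up to about 1 mm sideways. I used the camera measurements for centring.

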